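Pull a spacer out of a gear housing with sprung tongs

TASK

With the sprung tongs, not the fingers, pull the brass spacer out of the deep pocket of the gear housing, where a spring clip holds it, without crushing it. Press it down the upright pin of the blade carrier, past the sprung ball, until it bears firmly on the shims at the bottom, but with no more than about 15 N. Then stand the tongs gently back in their wooden stand and let go; never force the tongs against anything, and leave the other things alone.

Things in the scene. Friction and masses are not known exactly. Their poses are not given: they have to be found in the camera images.
- tongs_grip (a point): middle of the red grip pads of the spring tongs (0.1 kg, upright, tips down, in the stand). z up; the two jaws slide together along y, parallel. Each pad is 20 mm wide (x), reaches 19 mm above and below this point; 48 mm over the pads' outer faces (y) when free. A red crosshead (24 x 28 mm in x, y) joins the jaws from 21 to 35 mm above this point
- tongs_tip (a point): midway between the tongs' two steel tips, 89 mm below tongs_grip, 6 mm above the tips' lower ends, same axes. Tips 10 mm wide (x), inner faces upright shallow V grooves 13 mm tall, 26 mm apart, 37 mm over the outsides when free (shrinking with the squeeze). 16 mm above the lower ends a ledge 3 mm inside the grooves comes over the spacer's top edge. Slim shanks rise 70 mm from the lower ends
- tongs: crosshead of the tongs with all that it carries; its origin is midway between the lower ends of the tips, 95 mm below tongs_grip, same axes
- stand_mouth (a point): centre of the well's mouth in the wooden tongs stand (fixed block 70 x 90 mm, 50 mm high), z up. The well is 15 mm (x) by 41 mm (y), 40 mm deep; the tongs stand on its floor, jaws sliding along its y
- stand: the wooden stand, origin under its centre
- pocket_mouth (a point): centre of the mouth of the deep pocket in the top of the fixed aluminium gear housing (70 x 100 mm, top 75 mm above the bench), z up. The pocket is 20 mm (x) by 40 mm (y), 60 mm deep, with upright walls
- pocket_floor (a point): centre of the pocket's floor, 15 mm above the bench, same axes
- housing: the gear housing, origin under its centre; with a small dark clip (8 mm wide in y, 10 mm tall, at the spacer's mid-height) sprung with about 5 N that presses the spacer towards -x against the pocket wall, so that it takes some 5 to 8 N to pull it up the first 15 mm
- spacer_mid (a point): centre of the loose brass spacer, an upright round sleeve 16 mm outside diameter, 9 mm bore, 16 mm tall, 18 g. It stands on the pocket's floor near the middle of the pocket's length (y), about 2 mm towards -x. z is its bore's axis. Its thin wall is crushed if each tip squeezes it with more than about 40 N (48 N at each grip pad)
- spacer: the same spacer, origin at the centre of its lower end
- pin_base (a point): centre of the top of the round steel seat (14 mm wide, 6 mm high) on the fixed grey blade carrier plate (60 x 130 x 10 mm), 16 mm above the bench, z up. From it a pin 7 mm in diameter rises 25 mm (last 1.5 mm chamfered). A sprung brass ball, 10 to 19 mm above the seat, stands 2 mm proud of the pin on its +x side; a sleeve is pushed past it with 4 to 10 N
- carrier: the blade carrier, origin under its centre. On its seat, round the pin, lies a stack of brass shims 1 to 9 mm thick (different each time, not measured): the spacer is home when it bears on the shims, which is felt as the force rising beyond that of the ball. Their surface is rigid and marks above about 20 N
- wrench: loose wrench, 150 mm, bystander
- screwdriver: loose yellow screwdriver, 160 mm, bystander
- oil_can: green can 110 mm tall, bystander
- nut_jar: jar 90 mm tall, bystander
- steel_collar: bare steel collar 32 mm wide, lying on the bench, bystander
- jaw_left (a joint): how far the tongs' left (+y) jaw is squeezed in from its free place, m, 0 to 0.008. Its spring starts to yield at 4 N, then 1 mm per further 1 N. An outer width over the pads of 44 to 46 mm holds the tongs with the tips open; the spacer is gripped at about 39 mm, where the springs take 8.5 N of the grip on each pad
- jaw_right (a joint): the same for the right (-y) jaw
Not all that is in view belongs to the job. What is shaped like the carrier but orange is not meant.

How it is judged:
By the outcome, as a careful person would: the job done as asked, in the order asked, and still so for the second after the job is handed in, with the robot touching nothing.
It also fails if it takes over 64 s, if anything falls off the work surface, if the arm or the gripper's body presses on something with over 40 N, if the wrist force passes 120 N, or if a joint passes its speed limit or range.

ROBOT

A 6-joint arm with a two-finger parallel gripper is mounted at the origin on the work surface. World frame = base frame: x ahead of the robot, y to its left, z up, the work surface at z = 0. Lengths are in m, angles in rad, forces in N, time in s.
With the tool pointing down it reaches from about 0.35 to 0.775 m from the base axis. Payload 5.5 kg.
Tool frame: the origin (TCP) lies at the very end of the fingers, on their centre line; the grasp point (between the pads) lies 19 mm behind it; z points along the fingers, y is the line along which they close (so a half turn about z gives the same grasp; the last joint's range is limited). The gripper opens to 85 mm and grips with 20 to 120 N. Pads are 22 mm wide; open, the fingers measure 114 mm over their backs; the gripper's body (76 mm by 85 mm) begins 54 mm behind the grasp point. The pads swing forward as they close: fully open they stand 13 mm farther back than shut.
Start: joints at [1.148, 0.313, 0.046, 1.304, 0, 1.431], TCP at [0.16, 0.552, 0.202] pointing down, gripper open.
Joint ranges: [-2.76, 2.76], [-0.86, 1.69], [-1.03, 1.26], [-2.2, 2.34], [-1.47, 1.5], [-3.14, 3.14]. Speed limits (rad/s): [2.57, 2.57, 3.14, 3.14, 3.14, 3.14].

INTERFACE

Orientations are given as a unit quaternion [w, x, y, z].
In Python, from workcell import env, read_camera, get_calibration gives the robot as it stands.
- The arm moves only by the tool jog_arm, never from a script. Its argument "motion" is one flat list of numbers, 7 for each row, row after row: the shift along the tool's x, y, z as a fraction of full scale, then the turn, a rotation vector about the tool's x, y, z as a fraction of full scale, then the opening, from 0 (shut) to 1 (fully open). In form: [x, y, z, wx, wy, wz, grip, x, y, z, wx, wy, wz, grip, ...]. A call has 1 to 12 rows; each row is the pose to reach, as a shift and turn from the pose commanded when the call began, along the tool's axes at that moment; what a row does not reach only later rows make up. Full scale, the value 1, is 0.2 m for a shift and 90 degrees for a turn. A row lasts 1/8 s, in which the tool goes at most 62.5 mm and 10.7 degrees, less where a joint would pass 70% of its speed; a pose out of reach is approached as far as the arm can. A call with a number of a shift or a turn outside -1 to 1 is refused whole. A call with a gripper value outside its range is refused whole. The fingers move at their own pace and stop on an object; "newtons" is the grip in N (left out, the last holds). Time passes only in rows, so rows that repeat a pose let the fingers close. It gives the time, the measured TCP pose, the force, the opening and the grip force at its end, in the units of the state.
- env.get_state(): the state, without advancing time (a new reading comes with each control period).
- read_camera(name): name is "scene" or "side" or "wrist"; returns the picture (384x512x3 uint8, red, green, blue); there is no depth.
- get_calibration(name): a dict with "fx", "fy", "cx", "cy" (pixels), "dist" ([k1, k2, p1, p2, k3] as OpenCV has them; the pictures are not rectified), "world_from_camera" (4x4, takes a point from camera to world coordinates). Camera axes: x right, y down, z forward; pixel columns grow to the right and rows downward; lengths in m; the calibration is good to about 2 mm. A picture is of the moment at which its call begins: read the wrist's pose just before it. get_calibration takes no time and is no camera call; for the wrist camera it gives the pose at the moment of the call.
- env.hand_in(): hands the job in; it is judged then, once.
The state is a dict: "clock": time; "joint_pos": joint angles; "qvel": joint speeds; "tau": joint torques, N m; "tcp_pos": TCP position; "orientation": TCP orientation; "wrist_force": force on the tool from outside, world axes, zero at the start; "ft_torque": the same for the moment, N m; "finger_gap": finger opening in m; "grip_force": force on a finger pad.
Only numpy, scipy, OpenCV 4.12 (cv2) and the standard library are available. Lean on these libraries where they do the work, as an engineer would, in place of code of your own. Each camera call takes 0.05 s, during which the arm holds its last target. There are 200 camera calls.

## Working session

There is one attempt and no reset: what is moved stays moved. The work goes in short steps, Python scripts to look and compute and a tool call to move; the robot and the scene stay as the last step left them, time stands still between calls to the robot, and variables do not carry over. Pictures are saved under pics/ and viewed, at most 10 in all, crops included, and the job is handed in when it is done.

Besides the shell and the picture viewer there is one more tool, called after "Request:" as name(argument=value, ...) on one line, values as JSON. jog_arm: Moves the arm, as the interface text tells. Shift numbers are shares of 0.2 m and turn numbers shares of 90 degrees, none past 1 either way. Its arguments: {"type":"object","properties":{"motion":{"type":"array","items":{"type":"number"}},"newtons":{"type":"number"}},"required":["motion"]}

```bash
mkdir -p pics; ls
python3 - <<'E'
from workcell import env, read_camera, get_calibration
import cv2,numpy as np
s=env.get_state();print({k:np.round(v,3) for k,v in s.items()})
a=[read_camera(n) for n in("scene","side","wrist")]
for n,i in zip(("scene","side","wrist"),a): cv2.imwrite(f"pics/{n}0.png",i[...,::-1])
for n in("scene","side","wrist"):
  c=get_calibration(n);print(n,c["fx"],c["cx"],c["cy"],c["dist"]);print(np.round(c["world_from_camera"],3))
v=np.hstack(a[:2]);cv2.imwrite("pics/v0.png",cv2.resize(v,(800,300),interpolation=cv2.INTER_AREA)[...,::-1])
E
```

```text
pics
{'clock': np.float64(0.0), 'joint_pos': array([1.148, 0.314, 0.045, 1.304, 0.   , 1.431]), 'qvel': array([-0.001, -0.   ,  0.   , -0.   , -0.001,  0.001]), 'tau': array([ 1.0000e-03, -4.8063e+01,  2.9853e+01,  1.9000e-02,  0.0000e+00,
       -0.0000e+00]), 'tcp_pos': array([0.16 , 0.552, 0.201]), 'orientation': array([-0.   ,  0.141,  0.99 , -0.001]), 'wrist_force': array([ 0.756, -0.058, -0.029]), 'ft_torque': array([0.002, 0.004, 0.005]), 'grip_force': np.float64(0.0), 'finger_gap': np.float64(0.085)}
scene 398.0623438792066 257.3295676886918 190.7927836254102 [-0.10584328  0.          0.          0.          0.        ]
[[ 0.888  0.375 -0.266  0.79 ]
 [ 0.46  -0.72   0.52  -0.418]
 [ 0.004 -0.584 -0.811  0.706]
 [ 0.     0.     0.     1.   ]]
side 375.14966800174403 255.63413867495078 191.55615689501397 [0.04079624 0.         0.         0.         0.        ]
[[ 0.961 -0.133  0.244  0.385]
 [-0.277 -0.499  0.821 -0.719]
 [ 0.013 -0.856 -0.517  0.547]
 [ 0.     0.     0.     1.   ]]
wrist 282.1245422530443 259.6498748620202 193.79956004842026 [-0.04087315  0.          0.          0.          0.        ]
[[ 0.279  0.928  0.247  0.097]
 [ 0.96  -0.269 -0.074  0.571]
 [-0.002  0.258 -0.966  0.373]
 [ 0.     0.     0.     1.   ]]
```

View pics/scene0.png

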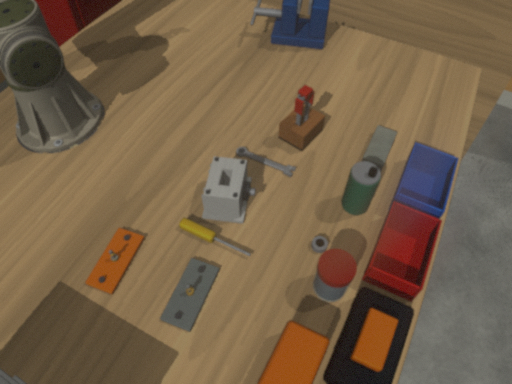

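View pics/side0.png

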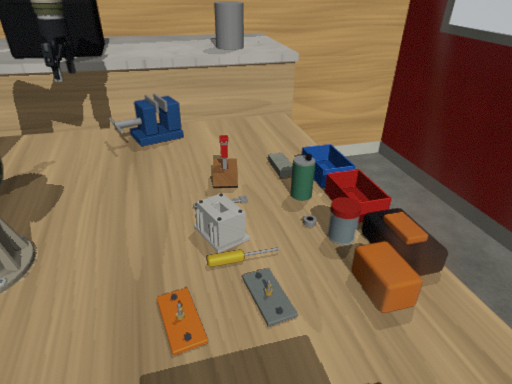

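Scene view: red tongs at about (304,100) over the stand (302,127), housing (228,188), grey carrier with its pin at about (190,290). Side view: tongs (224,148), stand (225,173), housing (221,222), grey carrier (269,295).

```bash
cat > h.py <<'E'
from workcell import env, read_camera, get_calibration
import cv2,numpy as np
from scipy.spatial.transform import Rotation as R
np.set_printoptions(suppress=True,precision=4)
def ray(c,u,v):
    K=np.array([[c["fx"],0,c["cx"]],[0,c["fy"],c["cy"]],[0,0,1]])
    p=cv2.undistortPoints(np.array([[[u,v]]],float),K,np.array(c["dist"]))[0,0]
    T=np.array(c["world_from_camera"]);return T[:3,3],T[:3,:3]@np.r_[p,1]
def plane(c,u,v,z):
    o,d=ray(c,u,v);return o+d*(z-o[2])/d[2]
def tri(c1,p1,c2,p2):
    o1,d1=ray(c1,*p1);o2,d2=ray(c2,*p2)
    t=np.linalg.lstsq(np.c_[d1,-d2],o2-o1,rcond=None)[0]
    a,b=o1+t[0]*d1,o2+t[1]*d2;return (a+b)/2,np.linalg.norm(a-b)
def proj(c,P):
    T=np.linalg.inv(np.array(c["world_from_camera"]));K=np.array([[c["fx"],0,c["cx"]],[0,c["fy"],c["cy"]],[0,0,1]])
    return cv2.projectPoints(np.atleast_2d(P).astype(float),cv2.Rodrigues(T[:3,:3])[0],T[:3,3],K,np.array(c["dist"]))[0][:,0]
def tool(dw):  # world shift -> tool-axes fractions
    q=env.get_state()["orientation"];return R.from_quat(np.r_[q[1:],q[0]]).inv().apply(dw)/0.2
def snap(n,f):
    c=get_calibration(n);i=read_camera(n)[...,::-1].copy();cv2.imwrite(f,i);return c,i
def st():
    s=env.get_state();print({k:np.round(s[k],4) for k in("clock","tcp_pos","orientation","wrist_force","finger_gap","grip_force")})
E
python3 - <<'E'
from h import *
c={n:get_calibration(n) for n in("scene","side")}
def red(f,box):
    i=cv2.imread(f);x0,y0,x1,y1=box;h=cv2.cvtColor(i,cv2.COLOR_BGR2HSV)
    m=((h[...,0]<8)|(h[...,0]>172))&(h[...,1]>150)&(h[...,2]>70)
    ys,xs=np.nonzero(m[y0:y1,x0:x1]);print(xs.min()+x0,xs.max()+x0,ys.min()+y0,ys.max()+y0);return xs.mean()+x0,ys.mean()+y0
a=red("pics/scene0.png",(280,70,330,125));b=red("pics/side0.png",(205,120,245,172))
print(a,b,tri(c["scene"],a,c["side"],b))
print("stand",tri(c["scene"],(302,120),c["side"],(225,163)))
print("pocket",plane(c["scene"],226,178,.075))
print("pin",plane(c["scene"],190,292,.016),plane(c["side"],269,296,.016))
big=[]
for n,(x,y) in (("scene",(302,110)),("scene",(226,185)),("scene",(190,290)),("side",(224,160)),("side",(221,222)),("side",(268,292))):
    i=cv2.imread(f"pics/{n}0.png")[y-36:y+36,x-32:x+32];big.append(cv2.resize(i,(256,288),interpolation=cv2.INTER_CUBIC))
cv2.imwrite("pics/z.png",np.vstack([np.hstack(big[:3]),np.hstack(big[3:])]))
E
```

```text
295 312 86 114
220 227 135 157
(np.float64(302.7110091743119), np.float64(98.25688073394495)) (np.float64(223.79166666666666), np.float64(146.20833333333334)) (array([0.5709, 0.2321, 0.1128]), np.float64(0.004319316106436261))
stand (array([0.575 , 0.2274, 0.0583]), np.float64(0.005191961598535334))
pocket [ 0.5137 -0.0141  0.075 ]
pin [ 0.5601 -0.2333  0.016 ] [ 0.5546 -0.246   0.016 ]
```

View pics/z.png

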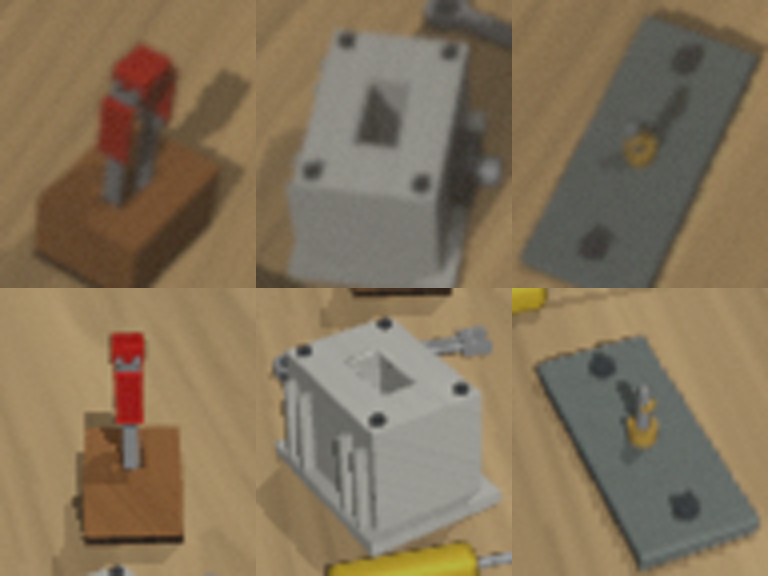

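Crops show the tongs' jaws in line with the camera diagonal, the housing's four top screws and pocket, and the grey carrier's two holes with the shim ring and ball between.

Run:
```python
from h import *
S=get_calibration("scene");D=get_calibration("side")
yaw=lambda d:np.degrees(np.arctan2(d[1],d[0]))
a,b=plane(S,270+115/4,74+190/4,.05),plane(S,270+147/4,74+172/4,.05);print("jaws",a,b,yaw(b-a))
sc=np.array([plane(S,u,v,.075) for u,v in((216.5,159),(242.5,162),(235.25,194.75),(208,191.5))])
print("housing",sc.mean(0),yaw(sc[0]-sc[3]),yaw(sc[1]-sc[2]))
a,b=plane(S,202,269,.01),plane(S,179,314.75,.01);print("car",(a+b)/2,yaw(a-b))
a,b=plane(D,258.5,275.5,.01),plane(D,279,310.75,.01);print("car",(a+b)/2,yaw(a-b))
d=np.array([.53,.23,.26])-env.get_state()["tcp_pos"];print(tool(d))
```

```text
jaws [0.5697 0.2246 0.05  ] [0.5804 0.2473 0.05  ] 64.84049816423928
housing [ 0.5109 -0.0107  0.075 ] 109.4076840458244 108.92608517141865
car [ 0.5586 -0.2297  0.01  ] 96.22150156926935
car [ 0.558 -0.231  0.01 ] 96.18215987834046
[-2.224  -1.0295 -0.2909]
```

Request:
jog_arm(motion=[-0.75,-0.35,-0.1,0,0,0,1,-0.75,-0.35,-0.1,0,0,0,1,-0.75,-0.35,-0.1,0,0,0,1,-0.75,-0.35,-0.1,0,0,0,1])

```text
clock: 0.65
tcp_pos: [0.287, 0.4415, 0.2226]
orientation: [0.0, 0.143, 0.99, 0.0]
wrist_force: [0.1, 0.1, -0.1]
finger_gap: 0.0854
grip_force: 0.0
```

Request:
jog_arm(motion=[-0.75,-0.35,-0.1,0,0,0,1,-0.75,-0.35,-0.1,0,0,0,1,-0.75,-0.35,-0.1,0,0,0,1,-0.75,-0.35,-0.1,0,0,0,1])

```text
clock: 1.15
tcp_pos: [0.4111, 0.3331, 0.2421]
orientation: [0.0, 0.143, 0.99, 0.0]
wrist_force: [-0.8, -0.2, -0.5]
finger_gap: 0.0853
grip_force: 0.0
```

Request:
jog_arm(motion=[-0.72,-0.33,-0.1,0,0,0,1,-0.72,-0.33,-0.1,0,0,0,1,-0.72,-0.33,-0.1,0,0,0,1,-0.72,-0.33,-0.1,0,0,0,1,-0.72,-0.33,-0.1,0,0,0,1,-0.72,-0.33,-0.1,0,0,0,1])

```text
clock: 1.9
tcp_pos: [0.528, 0.2319, 0.2622]
orientation: [-0.0, 0.14, 0.99, 0.0]
wrist_force: [0.3, -0.9, 0.5]
finger_gap: 0.0854
grip_force: 0.0
```

Run:
```python
from h import *
st();c,i=snap("wrist","pics/w1.png");print(np.array(c["world_from_camera"]),proj(c,[[.575,.23,.14],[.575,.23,.05]]))
```

```text
{'clock': np.float64(1.9), 'tcp_pos': array([0.528 , 0.2319, 0.2622]), 'orientation': array([-0.0004,  0.1398,  0.9902,  0.0001]), 'wrist_force': array([ 0.3392, -0.8791,  0.5132]), 'finger_gap': np.float64(0.0854), 'grip_force': np.float64(0.0)}
[[ 0.2765  0.9287  0.2473  0.465 ]
 [ 0.961  -0.267  -0.0717  0.2506]
 [-0.0006  0.2575 -0.9663  0.4337]
 [ 0.      0.      0.      1.    ]] [[269.4038 222.7375]
 [267.3194 200.0795]]
```

View pics/w1.png

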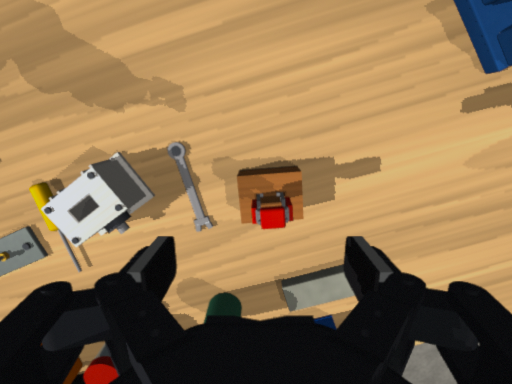

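The wrist view shows the stand's top face with corners near (238,176),(301,173),(303,220),(241,223), the red crosshead at (272,217) and the housing at (98,200) with its pocket at (84,208).

Run:
```python
from h import *
c=get_calibration("wrist");i=cv2.imread("pics/w1.png");h=cv2.cvtColor(i,cv2.COLOR_BGR2HSV)
yaw=lambda d:np.degrees(np.arctan2(d[1],d[0]))
def rect(m,box):
    M=np.zeros(m.shape,np.uint8);x0,y0,x1,y1=box;M[y0:y1,x0:x1]=m[y0:y1,x0:x1]
    k=max(cv2.findContours(M,cv2.RETR_EXTERNAL,cv2.CHAIN_APPROX_NONE)[0],key=cv2.contourArea)
    return cv2.convexHull(k)[:,0].astype(float)
def fit(hull,z):
    P=np.array([plane(c,u,v,z)[:2]*1000 for u,v in hull]).astype(np.float32)
    r=cv2.minAreaRect(P);b=cv2.boxPoints(r);print(r,[round(float(yaw(b[k+1]-b[k])),1) for k in(0,1)])
print(h[205,250],h[171,270],h[200,225],h[218,272],h[200,262])
red=((h[...,0]<8)|(h[...,0]>172))&(h[...,1]>150)&(h[...,2]>60)
brown=(h[...,1]>125)&(h[...,2]>70)&(h[...,2]<185)&(h[...,0]>5)&(h[...,0]<20)
m=(brown|red).astype(np.uint8)*255
print("stand");fit(rect(m,(225,172,315,235)),.05)
R2=(red&(h[...,2]>225)).astype(np.uint8)*255
print("red V",np.percentile(h[...,2][red&(np.indices(red.shape)[1]>240)&(np.indices(red.shape)[1]<300)&(np.indices(red.shape)[0]<235)],[10,50,90]))
print("crosshead");fit(rect(R2,(240,190,305,235)),.14)
w=((h[...,1]<30)&(h[...,2]>170)).astype(np.uint8)*255
print("housing");fit(rect(w,(35,140,150,250)),.075)
d=((h[...,2]<140)&(h[...,1]<80)).astype(np.uint8)*255
print("pocket");fit(rect(d,(64,190,105,225)),.075)
v=np.hstack([cv2.resize(i[160:240,225:315],None,fx=4,fy=4),cv2.resize(i[150:250,40:150],None,fx=3.2,fy=3.2)]);cv2.imwrite("pics/z2.png",v)
```

```text
[ 13 183 156] [ 15 185  51] [ 17 124 208] [  1 255 200] [ 14 177  49]
stand
((574.5694580078125, 235.15496826171875), (123.23822784423828, 76.46632385253906), 73.97006225585938) [-16.0, 74.0]
red V [ 75. 196. 201.]
crossheadTraceback (most recent call last):
  File "<stdin>", line 18, in <module>
  File "<stdin>", line 6, in rect
ValueError: max() iterable argument is empty
```

```bash
cat > fit.py <<'E'
from h import *
yaw=lambda d:np.degrees(np.arctan2(d[1],d[0]))
def rect(m,box):
    M=np.zeros(m.shape,np.uint8);x0,y0,x1,y1=box;M[y0:y1,x0:x1]=m[y0:y1,x0:x1]
    k=max(cv2.findContours(M,cv2.RETR_EXTERNAL,cv2.CHAIN_APPROX_NONE)[0],key=cv2.contourArea)
    return cv2.convexHull(k)[:,0].astype(float)
def fit(c,hull,z):
    P=np.array([plane(c,u,v,z)[:2]*1000 for u,v in hull]).astype(np.float32)
    r=cv2.minAreaRect(P);b=cv2.boxPoints(r);print(np.round(r[0],1),np.round(r[1],1),[round(float(yaw(b[k+1]-b[k])),1) for k in(0,1)])
E
python3 - <<'E'
from fit import *
c=get_calibration("wrist");i=cv2.imread("pics/w1.png");h=cv2.cvtColor(i,cv2.COLOR_BGR2HSV)
red=((h[...,0]<8)|(h[...,0]>172))&(h[...,1]>150)&(h[...,2]>60)
brown=(h[...,1]>155)&(h[...,2]>80)&(h[...,2]<185)&(h[...,0]>5)&(h[...,0]<20)
m=(brown).astype(np.uint8)*255
print("stand");fit(c,rect(m,(225,172,315,235)),.05)
print("crosshead");fit(c,rect((red&(h[...,2]>193)).astype(np.uint8)*255,(240,190,305,235)),.14)
w=((h[...,1]<30)&(h[...,2]>170)).astype(np.uint8)*255
print("housing");fit(c,rect(w,(35,140,150,250)),.075)
d=((h[...,2]<140)&(h[...,1]<80)).astype(np.uint8)*255
print("pocket");fit(c,rect(d,(66,192,101,223)),.075)
v=np.hstack([cv2.resize(i[160:240,225:315],(360,320)),cv2.resize(i[150:250,40:150],(352,320))]);cv2.imwrite("pics/z2.png",v)
E
```

```text
stand
[573.1 235. ] [89.4 71.4] [-11.9, 78.1]
crosshead
[572.4 233. ] [23.4 19.8] [-14.9, 75.1]
housing
[512.6 -11.5] [79.8 99.6] [-70.9, 19.1]
pocket
[510.1 -11.7] [20.6 39.9] [-70.1, 19.9]
```

View pics/z2.png

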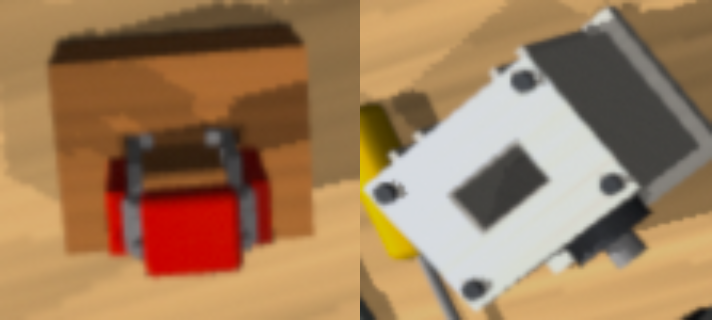

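The crop shows the crosshead's top face at crop (143–243, 190–275), the jaws in line with the stand, and a clean pocket outline.

Run:
```python
from h import *
c=get_calibration("wrist")
P=[plane(c,225+u/4,160+v/4,.14) for u,v in((143,193),(238,190),(243,270),(148,275))];print(np.array(P));p=np.mean(P,0);print(p)
t=np.array([.573,.2345,.26]);d=t-env.get_state()["tcp_pos"];print(tool(d),tool(np.array([0,0,.083-.26])))
```

```text
[[0.5564 0.2253 0.14  ]
 [0.5627 0.2505 0.14  ]
 [0.5857 0.2459 0.14  ]
 [0.5798 0.22   0.14  ]]
[0.5712 0.2354 0.14  ]
[-0.2117  0.0751  0.0116] [-0.0004 -0.0001  0.885 ]
```

Request:
jog_arm(motion=[-0.207,0.076,0,0,0,-0.047,1,-0.207,0.076,0.1,0,0,-0.047,1,-0.207,0.076,0.35,0,0,-0.047,1,-0.207,0.076,0.6,0,0,-0.047,1,-0.207,0.076,0.8,0,0,-0.047,1,-0.207,0.076,0.895,0,0,-0.047,1,-0.207,0.076,0.895,0,0,-0.047,0.8,-0.207,0.076,0.895,0,0,-0.047,0.6,-0.207,0.076,0.895,0,0,-0.047,0.57,-0.207,0.076,0.895,0,0,-0.047,0.57], newtons=20)

```text
clock: 3.2
tcp_pos: [0.5741, 0.2338, 0.0845]
orientation: [0.001, 0.104, 0.995, 0.0]
wrist_force: [0.7, 0.9, -0.4]
finger_gap: 0.0487
grip_force: 0.0
```

Run:
```python
from h import *
st();c,i=snap("wrist","pics/w2.png");c,j=snap("side","pics/s2.png")
cv2.imwrite("pics/z3.png",np.hstack([cv2.resize(i,(480,360)),cv2.resize(j[110:200,184:264],(320,360))]))
```

```text
{'clock': np.float64(3.2), 'tcp_pos': array([0.5741, 0.2338, 0.0845]), 'orientation': array([0.001 , 0.1043, 0.9945, 0.0004]), 'wrist_force': array([ 0.7144,  0.8647, -0.4009]), 'finger_gap': np.float64(0.0487), 'grip_force': np.float64(0.0)}
```

View pics/z3.png

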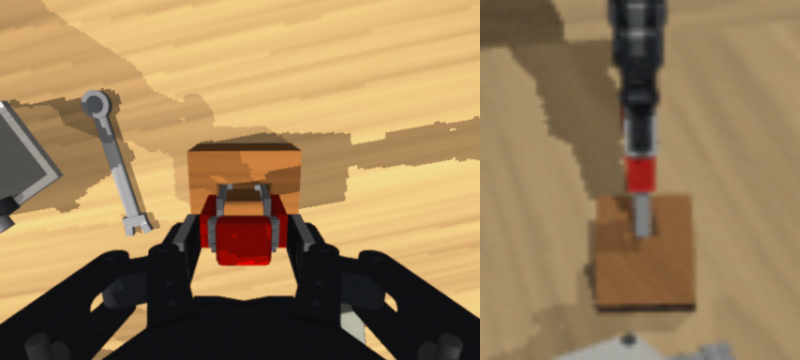

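Run:
```python
from h import *
D=get_calibration("side");t=np.array([.573,.2345,0]);ty=np.array([.206,.978,0])
for z in(.05,.086,.0845,.1035,.124,.14): print(z,(proj(D,t-ty*.024+[0,0,z])[0]-[184,110])*4)
j=cv2.imread("pics/s2.png");print(j[130:164:1,224].tolist())
S,i=snap("scene","pics/c2.png");
h=cv2.cvtColor(i,cv2.COLOR_BGR2HSV)
for z in (.05,.086,.105,.124,.14): print(z,proj(S,t-ty*.024+[0,0,z])[0])
```

```text
0.05 [162.1401 236.2573]
0.086 [160.5678 190.4108]
0.0845 [160.6346 192.3541]
0.1035 [159.7793 167.5192]
0.124 [158.8346 140.1785]
0.14 [158.0809 118.4335]
[[38, 36, 36], [24, 21, 19], [38, 35, 33], [48, 47, 45], [62, 60, 58], [37, 34, 31], [21, 18, 14], [23, 21, 20], [17, 12, 19], [27, 24, 24], [37, 32, 34], [40, 38, 33], [31, 30, 29], [34, 32, 33], [27, 26, 27], [34, 31, 30], [31, 31, 27], [40, 41, 39], [72, 73, 74], [49, 51, 104], [21, 24, 144], [22, 25, 154], [23, 28, 153], [30, 31, 155], [23, 27, 154], [28, 33, 154], [22, 26, 154], [35, 40, 161], [88, 88, 102], [123, 125, 120], [126, 128, 127], [125, 127, 126], [126, 125, 125], [126, 126, 127]]
0.05 [295.7456 124.9096]
0.086 [297.0245 113.4551]
0.105 [297.7295 107.1193]
0.124 [298.4562 100.5711]
0.14 [299.0856  94.8852]
```

Run:
```python
from h import *
c=get_calibration("wrist");s=env.get_state();q=s["orientation"];Rm=R.from_quat(np.r_[q[1:],q[0]])
for dz in(0,-.01,-.019,-.03,-.04,-.05):
  print(dz,[proj(c,s["tcp_pos"]+Rm.apply([xx,y,dz]))[0].round(1) for y in(-.0425,.0425,-.0243,.0243) for xx in(.011,)])
i=cv2.imread("pics/w2.png");v=i[215:335,180:340];cv2.imwrite("pics/z4.png",cv2.resize(v,(800,600)))
```

```text
0 [array([192.4, 207.4]), array([325.5, 207.5]), array([220.8, 207.4]), array([297. , 207.5])]
-0.01 [array([188.6, 212.4]), array([329.2, 212.5]), array([218.6, 212.5]), array([299.1, 212.5])]
-0.019 [array([184.8, 217.5]), array([332.9, 217.6]), array([216.4, 217.5]), array([301.3, 217.6])]
-0.03 [array([179.5, 224.4]), array([338. , 224.5]), array([213.4, 224.5]), array([304.2, 224.6])]
-0.04 [array([174.1, 231.6]), array([343.3, 231.7]), array([210.2, 231.8]), array([307.2, 231.8])]
-0.05 [array([167.9, 239.9]), array([349.4, 240. ]), array([206.6, 240. ]), array([310.6, 240.1])]
```

View pics/z4.png

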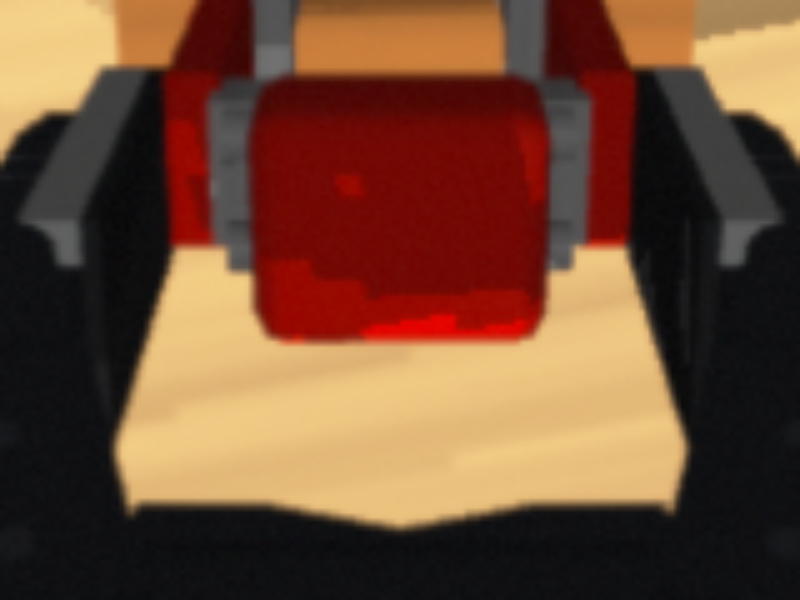

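The wrist crop shows the finger pads' lower ends at about (212,229) and (307,229), well centred on the crosshead but gripping only the upper part of the red pads; I'll go about 9 mm lower.

Request:
jog_arm(motion=[0,0,0,0,0,0,0.65,0,0,0.045,0,0,0,0.65,0,0,0.045,0,0,0,0.6,0,0,0.045,0,0,0,0.53,0,0,0.045,0,0,0,0.53,0,0,0.045,0,0,0,0.53], newtons=20)

```text
clock: 4.1
tcp_pos: [0.5734, 0.2335, 0.0743]
orientation: [0.0, 0.104, 0.995, 0.0]
wrist_force: [0.4, 0.0, -0.3]
finger_gap: 0.0454
grip_force: 5.1
```

Request:
jog_arm(motion=[0,0,-0.03,0,0,0,0.53,0,0,-0.1,0,0,0,0.53,0,0,-0.2,0,0,0,0.53,0,0,-0.3,0,0,0,0.53,0,0,-0.4,0,0,0,0.53,0,0,-0.5,0,0,0,0.53,0,0,-0.6,0,0,0,0.53,0,0,-0.68,0,0,0,0.53,0,0,-0.72,0,0,0,0.53,0,0,-0.72,0,0,0,0.53])

```text
clock: 5.35
tcp_pos: [0.5736, 0.2336, 0.2189]
orientation: [0.0, 0.104, 0.995, 0.0]
wrist_force: [-0.5, 0.1, -0.8]
finger_gap: 0.0452
grip_force: 5.1
```

Run:
```python
from h import *
st();c,j=snap("side","pics/s3.png");c2,k=snap("scene","pics/c3.png")
# TCP such that camera is above pocket; housing yaw 109.5 tool-y
s=env.get_state();p=np.array([.5105,-.0115,0]);a=np.radians(109.5);ty=np.array([np.cos(a),np.sin(a),0]);tx=np.array([-ty[1],ty[0],0]);print("tx",tx)
yaw=np.degrees(np.arctan2(*(R.from_quat(np.r_[s["orientation"][1:],s["orientation"][0]]).apply([0,1,0])[[1,0]])));print("yaw",yaw)
t=p-0.075*tx; t[2]=s["tcp_pos"][2];print(t,tool(t-s["tcp_pos"]),-(109.5-yaw)/90)
```

```text
{'clock': np.float64(5.35), 'tcp_pos': array([0.5736, 0.2336, 0.2189]), 'orientation': array([0.0005, 0.1043, 0.9945, 0.0002]), 'wrist_force': array([-0.4606,  0.088 , -0.7538]), 'finger_gap': np.float64(0.0452), 'grip_force': np.float64(5.0637)}
tx [-0.9426 -0.3338  0.    ]
yaw 78.02633866558882
[0.5812 0.0135 0.2176] [-0.2681 -1.0671  0.0002] -0.34970734816012417
```

Request:
jog_arm(motion=[-0.02,-0.06,0,0,0,-0.04,0.53,-0.05,-0.2,0,0,0,-0.09,0.53,-0.1,-0.37,0,0,0,-0.14,0.53,-0.15,-0.54,0,0,0,-0.19,0.53,-0.2,-0.71,0,0,0,-0.25,0.53,-0.24,-0.86,0,0,0,-0.3,0.53,-0.26,-0.95,0,0,0,-0.33,0.53,-0.268,-1,0,0,0,-0.35,0.53,-0.268,-1,0,0,0,-0.35,0.53,-0.268,-1,0,0,0,-0.35,0.53])

```text
clock: 6.7
tcp_pos: [0.584, 0.0271, 0.2178]
orientation: [-0.0, -0.169, 0.986, 0.0]
wrist_force: [0.5, 0.1, -0.3]
finger_gap: 0.0456
grip_force: 5.1
```

Run:
```python
from fit import *
st();c,i=snap("wrist","pics/w4.png");s=env.get_state()
print(np.array(c["world_from_camera"])[:3,3],proj(c,[[.5105,-.0115,.075],[.5105,-.0115,.015]]))
q=s["orientation"];Rm=R.from_quat(np.r_[q[1:],q[0]])
u,v=proj(c,[.5105,-.0115,.075])[0].astype(int);print(u,v)
x0,y0=max(u-80,0),max(v-60,0)
a=cv2.resize(i[y0:y0+120,x0:x0+160],(480,360),interpolation=cv2.INTER_CUBIC)
a=cv2.convertScaleAbs(a,alpha=1.3)
b=cv2.resize(i,(320,240));b=np.vstack([b,np.zeros((120,320,3),np.uint8)]);print(x0,y0)
cv2.imwrite("pics/z5.png",np.hstack([a,b]))
```

```text
{'clock': np.float64(6.7), 'tcp_pos': array([0.584 , 0.0271, 0.2178]), 'orientation': array([-0.0004, -0.1694,  0.9855,  0.0003]), 'wrist_force': array([ 0.4905,  0.0936, -0.3452]), 'finger_gap': np.float64(0.0456), 'grip_force': np.float64(5.0643)}
[0.5222 0.0057 0.3892] [[247.7598 102.6567]
 [249.6298 105.2799]]
247 102
167 42
```

View pics/z5.png

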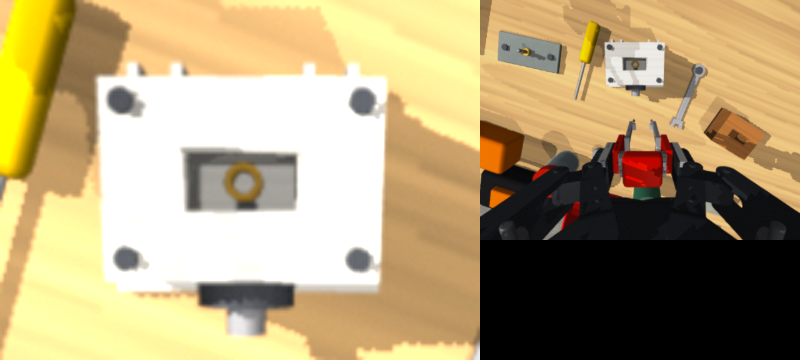

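The pocket is seen square from above with the brass ring at full-picture (248,102.7), nearly mid-pocket; the tongs' tips show at about (243,195) and (288,195), and the grey carrier's ring at about (75,80).

Run:
```python
from fit import *
c=get_calibration("wrist");i=cv2.imread("pics/w4.png");h=cv2.cvtColor(i,cv2.COLOR_BGR2HSV)
s=env.get_state();q=s["orientation"];Rm=R.from_quat(np.r_[q[1:],q[0]])
w=((h[...,1]<60)&(h[...,2]>190)).astype(np.uint8)*255
print("housing");fit(c,rect(w,(190,60,305,140)),.075)
br=((h[...,0]>10)&(h[...,0]<30)&(h[...,1]>110)).astype(np.uint8)*255
r=rect(br,(232,90,264,118));(u,v),rad=cv2.minEnclosingCircle(r.astype(np.float32));print("spacer px",u,v,rad);sp=plane(c,u,v,.031);print(sp)
r=rect(br,(60,68,90,95));(u2,v2),rad=cv2.minEnclosingCircle(r.astype(np.float32));print("ring px",u2,v2,rad,plane(c,u2,v2,.02))
# tips: grey edge columns near rows 185-215
tip=lambda y,dz:proj(c,s["tcp_pos"]+Rm.apply([0,y,dz]))[0]
for dz in(.058,.0643): print("exp tips",dz,tip(-.0175,dz),tip(.0175,dz),tip(0,dz))
for r_ in range(188,212,4): print(r_,(i[r_,232:302:1].sum(1)//3).tolist())
```

```text
housing
[509.7 -12.5] [ 76.8 100.6] [-70.5, 19.5]
spacer px 247.5 102.26923370361328 6.749417781829834
[ 0.5087 -0.0142  0.031 ]
ring px 72.55882263183594 84.5 8.573514938354492 [ 0.5596 -0.2299  0.02  ]
exp tips 0.058 [238.1689 198.6222] [279.5503 198.6308] [258.8599 198.6275]
exp tips 0.0643 [238.6994 196.6274] [279.0521 196.6358] [258.8761 196.6322]
188 [180, 180, 179, 179, 179, 178, 179, 179, 178, 179, 179, 180, 180, 182, 181, 181, 182, 182, 182, 183, 183, 183, 183, 183, 183, 182, 182, 182, 182, 183, 183, 183, 183, 183, 183, 183, 183, 183, 182, 181, 181, 181, 180, 180, 180, 180, 180, 181, 181, 181, 181, 181, 182, 181, 182, 182, 181, 181, 181, 179, 178, 177, 177, 176, 177, 177, 177, 180, 180, 182]
192 [183, 184, 184, 184, 184, 184, 183, 181, 180, 179, 179, 175, 139, 83, 62, 84, 150, 175, 178, 179, 179, 178, 179, 180, 180, 181, 181, 182, 182, 183, 182, 183, 182, 182, 183, 183, 182, 182, 182, 179, 152, 115, 102, 105, 140, 173, 179, 179, 181, 181, 181, 181, 180, 181, 179, 179, 179, 179, 179, 180, 179, 179, 179, 180, 179, 179, 180, 179, 180, 179]
196 [178, 178, 178, 177, 178, 176, 139
[... 635 characters left out ...]
, 179, 180, 179]
204 [173, 173, 172, 167, 122, 88, 80, 79, 79, 74, 60, 80, 109, 115, 114, 115, 119, 141, 168, 171, 173, 173, 175, 175, 175, 175, 176, 176, 176, 176, 177, 177, 177, 177, 177, 178, 179, 180, 179, 171, 178, 180, 165, 149, 142, 118, 101, 85, 80, 79, 79, 92, 150, 173, 176, 177, 177, 179, 179, 179, 179, 180, 181, 181, 181, 180, 181, 181, 181, 180]
208 [169, 168, 162, 115, 82, 67, 58, 75, 75, 56, 55, 91, 145, 155, 156, 155, 156, 162, 168, 170, 170, 170, 170, 170, 170, 170, 171, 171, 171, 171, 171, 172, 172, 173, 174, 174, 174, 174, 175, 175, 177, 177, 178, 177, 173, 129, 110, 98, 83, 80, 80, 80, 91, 142, 172, 176, 177, 176, 175, 175, 175, 175, 175, 175, 175, 176, 175, 177, 177, 177]
```

Run:
```python
from fit import *
c=get_calibration("wrist");print("pocket",plane(c,247.3,102.3,.075))
s=env.get_state();print(tool(np.array([.5089,-.0142,.165])-s["tcp_pos"]))
```

```text
pocket [ 0.5105 -0.012   0.075 ]
[ 0.4235 -0.0701  0.2647]
```

Request:
jog_arm(motion=[0.05,-0.01,0,0,0,0,0.53,0.16,-0.03,0.03,0,0,0,0.53,0.3,-0.05,0.09,0,0,0,0.53,0.39,-0.065,0.17,0,0,0,0.53,0.423,-0.07,0.24,0,0,0,0.53,0.423,-0.07,0.265,0,0,0,0.53,0.423,-0.07,0.265,0,0,0,0.53,0.423,-0.07,0.265,0,0,0,0.53])

```text
clock: 7.75
tcp_pos: [0.5099, -0.0146, 0.1659]
orientation: [0.001, -0.17, 0.985, -0.0]
wrist_force: [-0.4, 0.4, -0.7]
finger_gap: 0.0451
grip_force: 5.1
```

Run:
```python
from fit import *
st();s=env.get_state();print(tool(np.array([.5089,-.0142,.165])-s["tcp_pos"]))
c,i=snap("wrist","pics/w5.png");S,j=snap("side","pics/s5.png");C,k=snap("scene","pics/c5.png")
h=cv2.cvtColor(i,cv2.COLOR_BGR2HSV)
print(proj(c,[[.5105,-.012,.075],[.5089,-.0136,.1007],[.5087,-.0142,.031]]))
a=cv2.resize(i[150:270,180:340],(400,300));b=cv2.resize(j[165:255,175:265],(300,300));d=cv2.resize(k[115:235,170:290],(300,300))
```

```text
{'clock': np.float64(7.75), 'tcp_pos': array([ 0.5099, -0.0146,  0.1659]), 'orientation': array([ 0.0005, -0.1698,  0.9855, -0.0002]), 'wrist_force': array([-0.3889,  0.3787, -0.7292]), 'finger_gap': np.float64(0.0451), 'grip_force': np.float64(5.0645)}
[0.0041 0.0036 0.0043]
[[261.3023 190.5343]
 [260.357  195.5869]
 [259.7521 178.5585]]
```

Request:
jog_arm(motion=[0.004,0,0.04,0,0,0,0.53,0.004,0,0.09,0,0,0,0.53,0.004,0,0.13,0,0,0,0.53,0.004,0,0.17,0,0,0,0.53,0.004,0,0.2,0,0,0,0.53,0.004,0,0.2,0,0,0,0.53])

```text
clock: 8.65
tcp_pos: [0.5081, -0.0149, 0.1247]
orientation: [-0.0, -0.17, 0.986, 0.0]
wrist_force: [0.5, 0.6, -1.7]
finger_gap: 0.0453
grip_force: 5.1
```

Request:
jog_arm(motion=[0,0,0.03,0,0,0,0.53,0,0,0.06,0,0,0,0.53,0,0,0.09,0,0,0,0.53,0,0,0.12,0,0,0,0.53,0,0,0.14,0,0,0,0.53,0,0,0.14,0,0,0,0.53])

```text
clock: 9.4
tcp_pos: [0.5082, -0.0149, 0.0969]
orientation: [-0.0, -0.17, 0.986, 0.0]
wrist_force: [0.4, 0.2, -1.1]
finger_gap: 0.0453
grip_force: 5.1
```

Request:
jog_arm(motion=[0,0.003,0.02,0,0,0,0.53,0,0.003,0.04,0,0,0,0.53,0,0.003,0.06,0,0,0,0.53,0,0.003,0.075,0,0,0,0.53,0,0.003,0.075,0,0,0,0.53])

```text
clock: 10.02
tcp_pos: [0.508, -0.0144, 0.082]
orientation: [-0.0, -0.17, 0.986, 0.0]
wrist_force: [-0.1, 1.0, -1.4]
finger_gap: 0.0455
grip_force: 5.1
```

Now close gently on the spacer.

Request:
jog_arm(motion=[0,0,0,0,0,0,0.5,0,0,0,0,0,0,0.47,0,0,0,0,0,0,0.45,0,0,0,0,0,0,0.43,0,0,0,0,0,0,0.43,0,0,0,0,0,0,0.43], newtons=28)

```text
clock: 10.78
tcp_pos: [0.5088, -0.0147, 0.0827]
orientation: [0.0, -0.17, 0.986, -0.0]
wrist_force: [0.4, -2.3, 3.0]
finger_gap: 0.0372
grip_force: 20.3
```

Request:
jog_arm(motion=[0,0,-0.006,0,0,0,0.42,0,0,-0.006,0,0,0,0.41,0,0,-0.006,0,0,0,0.4,0,0,-0.006,0,0,0,0.4], newtons=30)

```text
clock: 11.28
tcp_pos: [0.5083, -0.0146, 0.0832]
orientation: [-0.0, -0.17, 0.986, -0.0]
wrist_force: [3.5, -3.3, -5.0]
finger_gap: 0.036
grip_force: 30.5
```

Request:
jog_arm(motion=[0,0,-0.02,0,0,0,0.4,0,0,-0.04,0,0,0,0.4,0,0,-0.06,0,0,0,0.4,0,0,-0.08,0,0,0,0.4,0,0,-0.1,0,0,0,0.4,0,0,-0.12,0,0,0,0.4,0,0,-0.12,0,0,0,0.4])

```text
clock: 12.15
tcp_pos: [0.5085, -0.0146, 0.1082]
orientation: [0.0, -0.17, 0.986, -0.0]
wrist_force: [1.9, -0.5, -0.2]
finger_gap: 0.0359
grip_force: 30.4
```

Request:
jog_arm(motion=[0,0,-0.08,0,0,0,0.4,0,0,-0.18,0,0,0,0.4,0,0,-0.3,0,0,0,0.4,0,0,-0.42,0,0,0,0.4,0,0,-0.5,0,0,0,0.4,0,0,-0.5,0,0,0,0.4])

```text
clock: 12.9
tcp_pos: [0.5088, -0.0147, 0.2085]
orientation: [0.001, -0.17, 0.986, -0.0]
wrist_force: [0.3, 0.2, -1.3]
finger_gap: 0.0358
grip_force: 30.5
```

Run:
```python
from h import *
st();s=env.get_state();print(tool(np.array([.63,-.2224,.21])-s["tcp_pos"]))
```

```text
{'clock': np.float64(12.9), 'tcp_pos': array([ 0.5088, -0.0147,  0.2085]), 'orientation': array([ 0.0009, -0.1695,  0.9855, -0.0004]), 'wrist_force': array([ 0.3384,  0.2045, -1.3436]), 'finger_gap': np.float64(0.0358), 'grip_force': np.float64(30.4795)}
[-0.2239 -1.1814 -0.0055]
```

Request:
jog_arm(motion=[-0.02,-0.07,0,0,0,0,0.4,-0.05,-0.22,0,0,0,0,0.4,-0.09,-0.4,0,0,0,0,0.4,-0.13,-0.58,0,0,0,0,0.4,-0.17,-0.74,0,0,0,0,0.4,-0.2,-0.9,0,0,0,0,0.4])

```text
clock: 13.65
tcp_pos: [0.6064, -0.1725, 0.2056]
orientation: [-0.001, -0.169, 0.986, 0.0]
wrist_force: [0.3, 0.8, -0.6]
finger_gap: 0.0359
grip_force: 30.5
```

Request:
jog_arm(motion=[-0.01,-0.12,0,0,0,0.06,0.4,-0.02,-0.22,0,0,0,0.11,0.4,-0.024,-0.27,0,0,0,0.149,0.4,-0.024,-0.281,0,0,0,0.149,0.4,-0.024,-0.281,0,0,0,0.149,0.4,-0.024,-0.281,0,0,0,0.149,0.4])

```text
clock: 14.4
tcp_pos: [0.6292, -0.2217, 0.2072]
orientation: [-0.0, -0.054, 0.999, 0.0]
wrist_force: [-0.1, 0.3, -0.7]
finger_gap: 0.036
grip_force: 30.5
```

Run:
```python
from fit import *
st();c,i=snap("wrist","pics/w6.png");s=env.get_state();q=s["orientation"];Rm=R.from_quat(np.r_[q[1:],q[0]])
h=cv2.cvtColor(i,cv2.COLOR_BGR2HSV)
print("proj pin seat/top",proj(c,[[.559,-.230,.016],[.559,-.23,.041]]))
print("proj origin",proj(c,s["tcp_pos"]+Rm.apply([[0,0,.066],[0,-.0165,.066],[0,.0165,.066]])))
br=((h[...,0]>10)&(h[...,0]<30)&(h[...,1]>120)).astype(np.uint8)*255
g=((h[...,1]<70)&(h[...,2]>60)&(h[...,2]<170)).astype(np.uint8)*255
u,v=proj(c,[.559,-.230,.016])[0].astype(int)
print("carrier");fit(c,rect(g,(u-80,max(v-50,0),u+80,v+50)),.01)
a=cv2.resize(i[v-50:v+50,u-40:u+40],(480,600),interpolation=cv2.INTER_CUBIC)
o=proj(c,s["tcp_pos"]+Rm.apply([0,0,.066]))[0].astype(int)
b=cv2.resize(i[o[1]-30:o[1]+30,o[0]-32:o[0]+32],(320,300),interpolation=cv2.INTER_CUBIC);print("crops",u-40,v-50,o-[32,30])
cv2.imwrite("pics/z6.png",np.hstack([a,np.vstack([b,cv2.resize(i,(320,300))])]))
```

```text
{'clock': np.float64(14.4), 'tcp_pos': array([ 0.6292, -0.2217,  0.2072]), 'orientation': array([-0.0002, -0.0538,  0.9985,  0.0002]), 'wrist_force': array([-0.1395,  0.3341, -0.6854]), 'finger_gap': np.float64(0.036), 'grip_force': np.float64(30.4818)}
proj pin seat/top [[258.5329 114.5137]
 [258.4609 114.1975]]
proj origin [[259.0059 196.4439]
 [240.0957 196.4381]
 [277.9159 196.4487]]
carrier
[ 557.2 -231.8] [ 59. 129.] [-83.2, 6.8]
crops 218 64 [227 166]
```

View pics/z6.png

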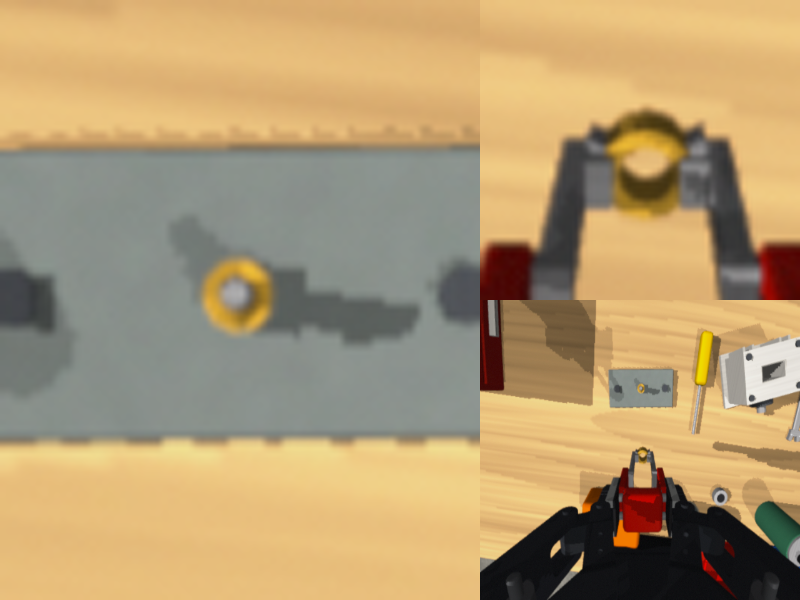

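The crop shows the pin's top at full-picture (257.5,113), centred in the shim ring, and the spacer upright between the tips, its top rim centred at about (260.7,201.4).

Run:
```python
from fit import *
c=get_calibration("wrist");s=env.get_state();q=s["orientation"];Rm=R.from_quat(np.r_[q[1:],q[0]])
i=cv2.imread("pics/w6.png");h=cv2.cvtColor(i,cv2.COLOR_BGR2HSV)
br=((h[...,0]>12)&(h[...,0]<30)&(h[...,1]>150)).astype(np.uint8)*255
for b in((245,100,272,128),(245,184,275,212)):
    k=rect(br,b);print(k.min(0),k.max(0),(k.min(0)+k.max(0))/2)
tz=s["tcp_pos"][2]
ps=plane(c,260.7,201.4,tz-.049);pp=plane(c,257.5,113,.041)
print("exp top",proj(c,s["tcp_pos"]+Rm.apply([0,0,.049])),"pin",pp,"ring",plane(c,257.5,113.1,.02))
print("spacer in tool mm",Rm.inv().apply(ps-s["tcp_pos"])*1000)
for z in(.155,): 
  d=pp-ps; d[2]=z-tz; print("shift",tool(d), "tcp to",s["tcp_pos"]+d)
# same-image bias check for carrier from scene ring
```

```text
[252. 108.] [262. 118.] [257. 113.]
[252. 189.] [267. 209.] [259.5 199. ]
exp top [[258.9091 201.8235]] pin [ 0.5579 -0.2312  0.041 ] ring [ 0.5577 -0.2314  0.02  ]
spacer in tool mm [ 0.3602  1.4588 49.0003]
shift [ 0.3582 -0.0167  0.2625] tcp to [ 0.5584 -0.2326  0.155 ]
```

Request:
jog_arm(motion=[0.04,0,0.03,0,0,0,0.4,0.12,-0.005,0.1,0,0,0,0.4,0.22,-0.01,0.2,0,0,0,0.4,0.31,-0.014,0.3,0,0,0,0.4,0.35,-0.016,0.38,0,0,0,0.4,0.358,-0.016,0.43,0,0,0,0.4,0.358,-0.016,0.435,0,0,0,0.4,0.358,-0.016,0.435,0,0,0,0.4])

```text
clock: 15.45
tcp_pos: [0.5594, -0.2329, 0.1211]
orientation: [0.001, -0.054, 0.999, -0.0]
wrist_force: [0.2, 0.1, -0.8]
finger_gap: 0.0361
grip_force: 30.5
```

Run:
```python
from fit import *
st();s=env.get_state();print(tool(np.array([.5584,-.2324,.12])-s["tcp_pos"]))
v=[]
for n in("side","scene"):
    c,i=snap(n,f"pics/{n}7.png");h=cv2.cvtColor(i,cv2.COLOR_BGR2HSV)
    P=np.array([[.5579,-.2312,.016],[.5579,-.2312,.041],[.5579,-.2312,.0545],[.5579,-.2312,.0705]]);e=proj(c,P);print(n,e.round(1).tolist(),"px/x",proj(c,P[2]+[.01,0,0])[0]-e[2],"px/y",proj(c,P[2]+[0,.01,0])[0]-e[2])
    u,w=e[1].astype(int);x0,y0=u-25,w-37;v.append(cv2.resize(i[y0:y0+75,x0:x0+50],(400,600),interpolation=cv2.INTER_CUBIC));print(x0,y0)
cv2.imwrite("pics/z7.png",np.hstack(v))
```

```text
{'clock': np.float64(15.45), 'tcp_pos': array([ 0.5594, -0.2329,  0.1211]), 'orientation': array([ 0.0005, -0.0536,  0.9986, -0.0003]), 'wrist_force': array([ 0.1946,  0.1089, -0.8163]), 'finger_gap': np.float64(0.0361), 'grip_force': np.float64(30.4858)}
[0.0047 0.0031 0.0053]
side [[268.3, 290.0], [268.7, 280.3], [268.9, 274.9], [269.2, 268.4]] px/x [ 5.1167 -1.003 ] px/y [-1.6333 -3.6468]
243 243
scene [[189.6, 290.5], [187.7, 285.2], [186.6, 282.2], [185.2, 278.5]] px/x [4.8345 2.5281] px/y [ 3.09   -4.7105]
162 248
```

View pics/z7.png

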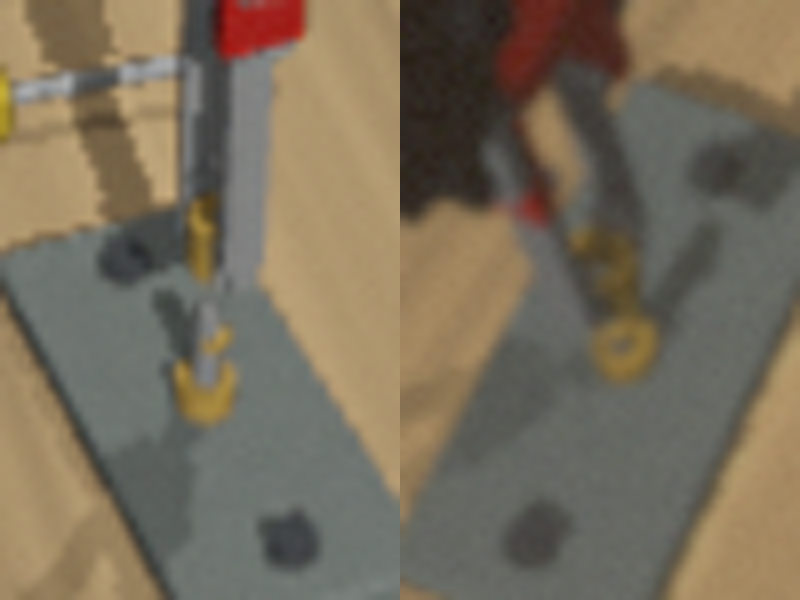

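Side view (left): pin at about (268.5,281), spacer and tips centred on column ~270.5, so a little too far +x. Scene view: ring at (190,291), spacer at about (188,282).

Run:
```python
from fit import *
i=cv2.imread("pics/side7.png");h=cv2.cvtColor(i,cv2.COLOR_BGR2HSV)
print("side: row: B-R diff(yellow) / gray cols 262-280")
for r in(268,270,272,274,276,278,281,283,285,290,292): print(r,(i[r,262:280,2].astype(int)-i[r,262:280,0]).tolist(),i[r,262:280,1].tolist())
k=cv2.imread("pics/scene7.png")
print("scene cols 180-200")
for r in range(274,300,2): print(r,(k[r,180:200,2].astype(int)-k[r,180:200,0]).tolist())
```

```text
side: row: B-R diff(yellow) / gray cols 262-280
268 [54, 57, 50, 16, 16, 65, 61, 51, 19, 0, 1, 0, -1, 4, 43, 64, 64, 63] [119, 123, 113, 98, 91, 99, 74, 64, 72, 109, 128, 130, 132, 129, 145, 151, 151, 149]
270 [2, -1, -2, 0, 47, 92, 74, 45, 4, -2, 1, -1, 1, 3, 43, 62, 65, 64] [75, 74, 74, 87, 95, 127, 96, 71, 68, 111, 127, 130, 130, 132, 147, 154, 152, 150]
272 [0, -1, -4, -2, 30, 75, 87, 60, 18, -2, 3, -1, -1, 3, 47, 65, 66, 66] [72, 74, 73, 76, 67, 97, 116, 90, 72, 110, 126, 129, 130, 133, 150, 158, 156, 151]
274 [-2, -3, -2, 0, 36, 74, 82, 43, 5, 1, 1, 0, 1, 7, 55, 68, 65, 65] [71, 71, 72, 75, 71, 94, 111, 86, 74, 120, 127, 128, 130, 131, 157, 158, 158, 153]
276 [-1, 1, -2, -1, 21, 70, 87, 44, 3, 0, 1, -1, 3, 34, 62, 67, 69, 66] [73, 78, 104, 110, 97, 105, 115, 93, 93, 123, 128, 131, 130, 140, 157, 160, 158, 158]
278 [-1, -1, 1, -2, -1, 12, 31, 18, 2, -1, -1, 1, 3, 35, 64, 67, 66, 66] [117, 119, 115, 120, 118, 117, 118, 111, 124, 100, 121, 131, 127, 136, 151, 157, 160, 157]
281 [-1, 0, -3, -2, 0, 0, -1, 1, -1, -2, -2, -3, -2, -3, -1, 41, 63, 67] [87, 74, 71, 78, 107, 93, 124, 127,
[... 955 characters left out ...]
28, 29, 34, 40, 50, 50, 31, 10, 3, 4, 1, 3, 6, 7, 6]
282 [6, 3, 4, 5, 8, 13, 20, 33, 48, 56, 54, 32, 10, 2, 4, 6, 7, 8, 5, 5]
284 [3, 4, 2, 4, 8, 12, 23, 35, 45, 51, 44, 31, 12, 3, 4, 6, 6, 5, 4, 1]
286 [2, 3, 5, 1, 3, 5, 9, 15, 31, 43, 46, 37, 18, 8, 6, 7, 5, 3, 3, 4]
288 [3, 3, 2, 3, 4, 6, 22, 31, 44, 61, 69, 64, 59, 43, 17, 5, 4, 4, 2, 1]
290 [2, 2, 2, 2, 6, 18, 46, 60, 54, 50, 48, 69, 82, 65, 30, 7, 3, 3, 4, 3]
292 [2, 3, 4, 5, 5, 18, 43, 66, 64, 59, 69, 81, 77, 53, 16, 2, 3, 4, 3, 2]
294 [4, 1, 2, 5, 4, 6, 19, 49, 71, 76, 75, 63, 43, 19, 8, 2, 4, 2, 2, 2]
296 [4, 4, 2, 3, 3, 2, 5, 9, 15, 18, 14, 13, 7, 4, 2, 3, 3, 2, 3, 4]
298 [2, 5, 2, 5, 2, 3, 4, 1, 2, 1, 3, 2, 3, 1, 2, 3, 4, 1, 2, 5]
```

Request:
jog_arm(motion=[0.0065,0.005,0.02,0,0,0,0.4,0.0065,0.005,0.04,0,0,0,0.4,0.0065,0.005,0.05,0,0,0,0.4,0.0065,0.005,0.05,0,0,0,0.4])

```text
clock: 16.05
tcp_pos: [0.557, -0.2319, 0.1101]
orientation: [-0.0, -0.053, 0.999, 0.0]
wrist_force: [0.3, 1.1, -1.2]
finger_gap: 0.0358
grip_force: 30.5
```

Request:
jog_arm(motion=[0,0,0.007,0,0,0,0.4,0,0,0.014,0,0,0,0.4,0,0,0.02,0,0,0,0.4,0,0,0.02,0,0,0,0.4])

```text
clock: 16.55
tcp_pos: [0.5571, -0.232, 0.1063]
orientation: [-0.0, -0.053, 0.999, 0.0]
wrist_force: [0.4, 0.0, -1.5]
finger_gap: 0.0359
grip_force: 30.5
```

Request:
jog_arm(motion=[-0.003,0,0.005,0,0,0,0.4,-0.003,0,0.01,0,0,0,0.4,-0.003,0,0.015,0,0,0,0.4,-0.003,0,0.015,0,0,0,0.4])

```text
clock: 17.05
tcp_pos: [0.5577, -0.2319, 0.1034]
orientation: [-0.0, -0.053, 0.999, 0.0]
wrist_force: [0.2, 0.8, -2.2]
finger_gap: 0.0357
grip_force: 30.5
```

Request:
jog_arm(motion=[0,0,0.005,0,0,0,0.4,0,0,0.01,0,0,0,0.4,0,0,0.01,0,0,0,0.4])

```text
clock: 17.42
tcp_pos: [0.5577, -0.2319, 0.1013]
orientation: [-0.0, -0.053, 0.999, 0.0]
wrist_force: [-0.7, 0.7, -1.7]
finger_gap: 0.0355
grip_force: 30.5
```

Request:
jog_arm(motion=[0,0,0.005,0,0,0,0.4,0,0,0.01,0,0,0,0.4,0,0,0.01,0,0,0,0.4])

```text
clock: 17.8
tcp_pos: [0.558, -0.2321, 0.0995]
orientation: [0.0, -0.053, 0.999, -0.0]
wrist_force: [2.0, -1.2, -0.8]
finger_gap: 0.0361
grip_force: 30.5
```

Request:
jog_arm(motion=[0,0,0.005,0,0,0,0.4,0,0,0.01,0,0,0,0.4,0,0,0.01,0,0,0,0.4])

```text
clock: 18.18
tcp_pos: [0.5581, -0.2323, 0.0976]
orientation: [0.0, -0.053, 0.999, -0.0]
wrist_force: [0.4, -0.5, -1.0]
finger_gap: 0.0361
grip_force: 30.5
```

Request:
jog_arm(motion=[0,0,0.005,0,0,0,0.4,0,0,0.01,0,0,0,0.4,0,0,0.01,0,0,0,0.4])

```text
clock: 18.55
tcp_pos: [0.558, -0.2321, 0.0955]
orientation: [0.0, -0.053, 0.999, -0.0]
wrist_force: [1.2, -1.8, -0.9]
finger_gap: 0.0357
grip_force: 30.5
```

Request:
jog_arm(motion=[0,0,0.005,0,0,0,0.4,0,0,0.01,0,0,0,0.4,0,0,0.01,0,0,0,0.4])

```text
clock: 18.92
tcp_pos: [0.5579, -0.2321, 0.0934]
orientation: [0.0, -0.053, 0.999, -0.0]
wrist_force: [1.5, -2.7, -0.7]
finger_gap: 0.0359
grip_force: 30.5
```

Run:
```python
from fit import *
st();c,i=snap("side","pics/s8.png");c2,k=snap("scene","pics/c8.png")
print(proj(c,[[.558,-.232,z] for z in(.016,.028,.044)]).round(1).tolist(),proj(c2,[[.558,-.232,z] for z in(.016,.028,.044)]).round(1).tolist())
f=lambda m,r,a,b:(m[r,a:b,2].astype(int)-m[r,a:b,0]).tolist()
for r in range(268,300,2): print(r,f(i,r,260,280),i[r,260:280,1].tolist())
print("scene")
for r in range(278,300,2): print(r,f(k,r,178,200))
```

```text
{'clock': np.float64(18.925), 'tcp_pos': array([ 0.5579, -0.2321,  0.0934]), 'orientation': array([ 0.0001, -0.0533,  0.9986, -0.0001]), 'wrist_force': array([ 1.4728, -2.7132, -0.6871]), 'finger_gap': np.float64(0.0359), 'grip_force': np.float64(30.5487)}
[[268.5, 290.2], [268.6, 285.6], [268.9, 279.4]] [[189.4, 290.9], [188.5, 288.4], [187.2, 284.9]]
268 [48, 59, 67, 59, 18, -2, 0, 2, 1, 0, 1, 1, 1, -1, 2, 43, 63, 65, 65, 65] [98, 120, 152, 131, 88, 123, 129, 86, 68, 66, 108, 128, 128, 130, 131, 145, 154, 154, 149, 149]
270 [8, 5, 2, 2, -1, -2, 0, 2, -1, 0, 0, -1, 2, -1, 5, 45, 63, 64, 64, 64] [76, 78, 77, 73, 84, 124, 126, 89, 68, 69, 110, 127, 129, 129, 131, 149, 158, 157, 152, 149]
272 [-2, -2, -1, -2, 1, 0, 0, -2, -1, -1, 0, -1, -1, 0, 5, 46, 65, 66, 64, 64] [71, 74, 75, 72, 85, 122, 87, 69, 68, 70, 108, 128, 129, 132, 131, 149, 158, 158, 155, 151]
274 [-5, -2, 0, -1, 1, 1, -2, 0, 1, 2, 1, 0, 0, 1, 4, 44, 64, 66, 66, 64] [43, 59, 71, 70, 82, 112, 82, 69, 76, 74, 111, 127, 129, 131, 132, 149, 159, 159, 159, 152]
276 [-3, -2, 0, 0, 1, 1, 1, -1, 1, 0, 2, 2, 2, -1, 5, 55, 68, 66, 6
[... 2176 characters left out ...]
2 [33, 18, 22, 27, 24, 14, 10, 20, 35, 36, 31, 24, 23, 16, 11, 8, 6, 5, 7, 4, 6, 5]
284 [12, 4, 2, 3, 4, 3, 12, 35, 45, 31, 20, 23, 38, 46, 34, 21, 9, 4, 6, 5, 4, 3]
286 [1, 0, 4, 4, 4, 4, 6, 9, 9, 5, 7, 16, 32, 47, 47, 24, 11, 10, 7, 6, 7, 5]
288 [2, 2, 1, 4, 2, 5, 1, 5, 6, 9, 22, 38, 56, 60, 52, 32, 14, 6, 4, 2, 0, 5]
290 [5, 3, 1, 1, 5, 3, 3, 4, 6, 8, 16, 28, 44, 49, 47, 35, 12, 4, 2, 2, 3, 2]
292 [4, 3, 1, 0, 4, 4, 5, 3, 3, 6, 8, 21, 43, 64, 69, 42, 16, 3, 3, 4, 2, 3]
294 [5, 3, 4, 2, 2, 3, 3, 3, 8, 16, 39, 54, 59, 56, 42, 18, 6, 5, 4, 4, 4, 4]
296 [3, 3, 3, 5, 4, 2, 2, 1, 5, 7, 13, 17, 17, 13, 8, 3, 4, 2, 2, 2, 1, 2]
298 [6, 2, 5, 1, 3, 3, 3, 3, 2, 3, 0, 2, 3, 2, 1, 2, 2, 3, 4, 3, 3, 4]
```

Request:
jog_arm(motion=[0,0,0.005,0,0,0,0.4,0,0,0.01,0,0,0,0.4,0,0,0.01,0,0,0,0.4])

```text
clock: 19.4
tcp_pos: [0.5579, -0.2321, 0.0914]
orientation: [0.0, -0.053, 0.999, -0.0]
wrist_force: [2.1, -3.1, 1.1]
finger_gap: 0.0357
grip_force: 30.6
```

Force begins to rise; smaller steps.

Request:
jog_arm(motion=[0,0,0.003,0,0,0,0.4,0,0,0.005,0,0,0,0.4,0,0,0.005,0,0,0,0.4])

```text
clock: 19.77
tcp_pos: [0.5579, -0.232, 0.0905]
orientation: [0.0, -0.053, 0.999, -0.0]
wrist_force: [1.8, -3.1, 0.8]
finger_gap: 0.036
grip_force: 30.6
```

Request:
jog_arm(motion=[0,0,0.003,0,0,0,0.4,0,0,0.003,0,0,0,0.4])

```text
clock: 20.02
tcp_pos: [0.5579, -0.232, 0.0898]
orientation: [0.0, -0.053, 0.999, -0.0]
wrist_force: [1.5, -2.7, -0.2]
finger_gap: 0.0355
grip_force: 30.6
```

Request:
jog_arm(motion=[-0.001,-0.003,0.003,0,0,0,0.4,-0.001,-0.003,0.006,0,0,0,0.4,-0.001,-0.003,0.006,0,0,0,0.4])

```text
clock: 20.4
tcp_pos: [0.5579, -0.2322, 0.0884]
orientation: [-0.0, -0.053, 0.999, 0.0]
wrist_force: [1.5, -2.2, -1.2]
finger_gap: 0.0356
grip_force: 30.5
```

Request:
jog_arm(motion=[0,0,0.003,0,0,0,0.4,0,0,0.005,0,0,0,0.4,0,0,0.005,0,0,0,0.4])

```text
clock: 20.78
tcp_pos: [0.5579, -0.2323, 0.0875]
orientation: [-0.0, -0.053, 0.999, 0.0]
wrist_force: [1.3, -1.2, 0.3]
finger_gap: 0.0361
grip_force: 30.6
```

Request:
jog_arm(motion=[0,0,0.003,0,0,0,0.4,0,0,0.005,0,0,0,0.4,0,0,0.005,0,0,0,0.4])

```text
clock: 21.15
tcp_pos: [0.558, -0.2324, 0.0865]
orientation: [-0.0, -0.053, 0.999, 0.0]
wrist_force: [1.0, -1.6, -0.2]
finger_gap: 0.0358
grip_force: 30.6
```

Request:
jog_arm(motion=[0,0,0.003,0,0,0,0.4,0,0,0.005,0,0,0,0.4,0,0,0.005,0,0,0,0.4])

```text
clock: 21.52
tcp_pos: [0.558, -0.2324, 0.0856]
orientation: [-0.0, -0.053, 0.999, 0.0]
wrist_force: [1.5, -1.5, -0.1]
finger_gap: 0.0356
grip_force: 30.6
```

Run:
```python
from fit import *
st();c,i=snap("side","pics/s9.png");c2,k=snap("scene","pics/c9.png")
f=lambda m,r,a,b:(m[r,a:b,2].astype(int)-m[r,a:b,0]).tolist()
for r in range(276,300,1): print(r,f(i,r,262,276),i[r,262:276,1].tolist())
P=np.array([.558,-.232,0]);ty=np.array([-.107,.994,0])
print("near tip bottom/spacer bottom if origin z=.018,.024,.03",[proj(c,P-ty*.016+[0,0,z])[0].round(1).tolist() for z in(.018,.024,.03)])
print("before: s8 leg end",[cv2.imread("pics/s8.png")[r,270:276,1].tolist() for r in range(284,293)])
```

```text
{'clock': np.float64(21.525), 'tcp_pos': array([ 0.558 , -0.2324,  0.0856]), 'orientation': array([-0.0001, -0.0534,  0.9986,  0.0002]), 'wrist_force': array([ 1.4753, -1.4962, -0.0726]), 'finger_gap': np.float64(0.0356), 'grip_force': np.float64(30.5624)}
276 [-2, -2, 1, 0, 0, -1, -2, 1, 0, 1, 0, 1, 5, 52] [70, 69, 84, 122, 87, 70, 67, 73, 118, 129, 127, 130, 130, 149]
277 [0, 0, 0, 1, 1, 1, 0, 3, 0, 1, 0, 0, 4, 53] [69, 70, 84, 122, 85, 64, 65, 71, 124, 130, 129, 131, 131, 151]
278 [-1, -2, 2, 2, -1, 1, 1, 2, 1, 2, 2, -1, 2, 40] [74, 71, 79, 109, 75, 65, 73, 71, 119, 131, 130, 130, 128, 136]
279 [-1, -1, -1, 0, 2, -1, 0, 1, 0, 1, 2, 0, -1, 9] [74, 72, 76, 79, 70, 64, 73, 72, 121, 128, 131, 130, 128, 126]
280 [-1, -1, 2, 0, -1, -1, 0, 2, 0, 1, 0, 0, 0, 0] [74, 72, 77, 71, 67, 68, 79, 72, 120, 131, 130, 130, 129, 119]
281 [-1, -1, -1, 1, 10, 2, 2, 2, 1, 0, 1, 1, 0, -4] [73, 73, 86, 94, 74, 60, 75, 75, 122, 128, 129, 129, 128, 118]
282 [-2, -2, 0, 22, 42, 11, 0, -1, 2, 2, 0, 0, 0, -2] [83, 72, 87, 100, 81, 65, 69, 68, 120, 128, 130, 130, 127, 118]
283 [-3, -1, 3, 56, 93, 35, 2, 0, 0, 
[... 1746 characters left out ...]
 96, 96, 96, 95, 102, 115, 117, 117, 115]
298 [-2, -1, 0, -2, -2, -2, -1, -3, -3, 0, -1, -1, -3, -2] [109, 100, 94, 93, 96, 96, 93, 94, 94, 105, 112, 118, 115, 117]
299 [-2, -3, -2, -3, -2, -1, -3, 0, -3, 0, -3, -1, -1, -3] [116, 112, 99, 96, 97, 92, 94, 93, 94, 102, 113, 115, 116, 117]
near tip bottom/spacer bottom if origin z=.018,.024,.03 [[272.0, 295.4], [272.1, 293.1], [272.2, 290.8]]
before: s8 leg end [[123, 129, 129, 130, 128, 118], [122, 130, 129, 132, 127, 119], [121, 127, 130, 129, 126, 118], [119, 128, 132, 126, 120, 118], [112, 127, 129, 123, 119, 115], [107, 124, 128, 121, 118, 117], [107, 120, 123, 121, 116, 117], [114, 115, 114, 113, 116, 116], [123, 116, 107, 115, 118, 118]]
```

Request:
jog_arm(motion=[0,0,0.003,0,0,0,0.4,0,0,0.005,0,0,0,0.4,0,0,0.005,0,0,0,0.4])

```text
clock: 22.0
tcp_pos: [0.5582, -0.2325, 0.0855]
orientation: [0.0, -0.053, 0.999, -0.0]
wrist_force: [0.0, -0.1, 6.3]
finger_gap: 0.0357
grip_force: 30.9
```

Request:
jog_arm(motion=[0,0,0.003,0,0,0,0.4,0,0,0.005,0,0,0,0.4,0,0,0.005,0,0,0,0.4])

```text
clock: 22.38
tcp_pos: [0.5585, -0.2325, 0.0854]
orientation: [0.001, -0.053, 0.999, -0.0]
wrist_force: [-1.3, 1.4, 9.9]
finger_gap: 0.0359
grip_force: 31.2
```

Request:
jog_arm(motion=[0,0,0.002,0,0,0,0.4,0,0,0.003,0,0,0,0.4,0,0,0.003,0,0,0,0.4])

```text
clock: 22.75
tcp_pos: [0.5587, -0.2325, 0.0854]
orientation: [0.001, -0.053, 0.999, -0.0]
wrist_force: [-0.9, 1.8, 13.3]
finger_gap: 0.0361
grip_force: 31.4
```

Request:
jog_arm(motion=[0,0,-0.004,0,0,0,0.4,0,0,-0.008,0,0,0,0.4,0,0,-0.01,0,0,0,0.4,0,0,-0.01,0,0,0,0.4])

```text
clock: 23.25
tcp_pos: [0.5583, -0.2325, 0.0855]
orientation: [0.0, -0.053, 0.999, -0.0]
wrist_force: [-0.2, -0.3, 6.2]
finger_gap: 0.0356
grip_force: 31.0
```

Request:
jog_arm(motion=[0,0,-0.004,0,0,0,0.4,0,0,-0.008,0,0,0,0.4,0,0,-0.008,0,0,0,0.4,0,0,-0.008,0,0,0,0.44,0,0,-0.008,0,0,0,0.48,0,0,-0.008,0,0,0,0.52,0,0,-0.008,0,0,0,0.53,0,0,-0.008,0,0,0,0.53])

```text
clock: 24.25
tcp_pos: [0.5579, -0.2325, 0.0867]
orientation: [-0.0, -0.053, 0.999, 0.0]
wrist_force: [-0.9, 0.2, -0.6]
finger_gap: 0.0453
grip_force: 5.1
```

Released; rise slowly clear of the spacer.

Request:
jog_arm(motion=[0,0,-0.02,0,0,0,0.53,0,0,-0.05,0,0,0,0.53,0,0,-0.09,0,0,0,0.53,0,0,-0.14,0,0,0,0.53,0,0,-0.22,0,0,0,0.53,0,0,-0.32,0,0,0,0.53,0,0,-0.44,0,0,0,0.53,0,0,-0.55,0,0,0,0.53,0,0,-0.62,0,0,0,0.53,0,0,-0.65,0,0,0,0.53,0,0,-0.65,0,0,0,0.53])

```text
clock: 25.62
tcp_pos: [0.5581, -0.2326, 0.2167]
orientation: [0.0, -0.053, 0.999, -0.0]
wrist_force: [-0.1, -0.5, -0.8]
finger_gap: 0.0455
grip_force: 5.1
```

Run:
```python
from fit import *
st();v=[]
for n in("side","scene"):
    c,i=snap(n,f"pics/{n}10.png")
    for tz in(.017,.021,.025):
        top=proj(c,[.5579,-.2312,tz+.016])[0];print(n,tz,"exp spacer top",top.round(1),"front bottom of seat",proj(c,[.5579,-.2312,.016])[0].round(1))
    d=i[...,2].astype(int)-i[...,0];u,w=proj(c,[.5579,-.2312,.03])[0].astype(int)
    for r in range(w-12,w+13): print(r,d[r,u-8:u+9].tolist())
```

```text
{'clock': np.float64(25.625), 'tcp_pos': array([ 0.5581, -0.2326,  0.2167]), 'orientation': array([ 0.0001, -0.0533,  0.9986, -0.    ]), 'wrist_force': array([-0.0799, -0.5093, -0.7691]), 'finger_gap': np.float64(0.0455), 'grip_force': np.float64(5.0974)}
side 0.017 exp spacer top [268.5 283.4] front bottom of seat [268.3 290. ]
side 0.021 exp spacer top [268.6 281.8] front bottom of seat [268.3 290. ]
side 0.025 exp spacer top [268.7 280.3] front bottom of seat [268.3 290. ]
272 [-1, -3, -1, -1, 0, -1, -1, -1, -3, -2, 0, 26, 61, 66, 66, 68, 67]
273 [-5, -4, -2, -1, -2, 0, -1, 0, -1, -2, -2, 4, 43, 65, 66, 67, 66]
274 [-7, -4, -2, -3, -2, -3, 0, -1, -2, -2, -2, -2, 15, 59, 67, 66, 66]
275 [-5, -3, -3, -2, -1, -3, -2, 0, -1, -2, -2, -2, 4, 42, 62, 66, 66]
276 [-5, -3, -3, -2, 0, -1, -3, -1, -1, -1, -4, -3, -2, 14, 42, 63, 66]
277 [-3, -2, 0, -2, -1, 0, -1, -3, -3, -3, -2, -2, -1, -1, 16, 58, 66]
278 [-2, -1, -3, -2, 0, -2, 0, -1, -3, -1, -1, -1, -1, -2, 1, 40, 64]
279 [-2, 0, -1, -1, -2, -1, -1, -2, -2, -3, -1, -2, -3, -4, -3, 10, 44]
280 [-3, 0, -1, -1, -1, -2, -1, 0, 0, -1, 1, 12, 2
[... 2224 characters left out ...]
54, 22, 9, 8]
289 [5, 4, 5, 5, 20, 52, 72, 68, 67, 77, 84, 85, 72, 49, 23, 9, 7]
290 [3, 2, 6, 5, 17, 43, 74, 87, 87, 90, 89, 80, 62, 37, 19, 7, 6]
291 [5, 4, 5, 8, 9, 30, 59, 79, 87, 85, 78, 65, 51, 34, 14, 5, 3]
292 [3, 5, 5, 7, 8, 20, 45, 72, 76, 75, 68, 62, 52, 32, 13, 6, 3]
293 [5, 6, 7, 5, 5, 12, 33, 60, 77, 72, 66, 59, 47, 27, 11, 6, 3]
294 [4, 6, 4, 5, 5, 6, 22, 47, 63, 68, 60, 51, 37, 19, 5, 6, 4]
295 [4, 3, 5, 3, 5, 5, 11, 24, 43, 48, 43, 35, 21, 8, 5, 4, 4]
296 [7, 4, 5, 7, 5, 6, 6, 9, 15, 16, 16, 12, 9, 5, 5, 4, 5]
297 [2, 2, 5, 5, 4, 5, 6, 5, 4, 7, 6, 5, 6, 4, 4, 3, 3]
298 [4, 3, 4, 4, 5, 4, 3, 5, 0, 4, 5, 3, 5, 4, 3, 4, 3]
299 [5, 1, 6, 2, 4, 4, 3, 3, 6, 3, 5, 4, 3, 3, 4, 4, 3]
```

Run:
```python
from fit import *
c,i=snap("wrist","pics/w10.png");a=cv2.imread("pics/w4.png")
s=env.get_state()
def red(m):
    h=cv2.cvtColor(m,cv2.COLOR_BGR2HSV);k=((h[...,0]<8)|(h[...,0]>172))&(h[...,1]>150)&(h[...,2]>60)
    k[:215]=0;k[310:]=0;k[:,:215]=0;k[:,310:]=0
    ys,xs=np.nonzero(k);return np.percentile(xs,[1,50,99]),np.percentile(ys,[1,50,99])
print(red(a),red(i))
g=lambda m:m.astype(int).sum(2)//3
for r in range(188,212,4): print(r,g(i)[r,230:295].tolist())
t=np.array([.5735,.2336,.2167]);d=t-s["tcp_pos"];print(tool(d))
```

```text
(array([216., 261., 306.]), array([218., 264., 298.])) (array([216., 260., 306.]), array([218., 264., 298.]))
188 [138, 139, 139, 140, 140, 142, 142, 142, 143, 143, 141, 139, 139, 139, 138, 140, 143, 143, 144, 145, 145, 144, 146, 145, 145, 144, 144, 144, 145, 145, 144, 145, 146, 146, 145, 145, 146, 145, 146, 146, 145, 145, 144, 144, 145, 145, 146, 144, 146, 146, 147, 146, 146, 147, 147, 147, 148, 147, 146, 149, 149, 149, 150, 149, 150]
192 [191, 192, 193, 193, 194, 195, 196, 196, 196, 195, 192, 190, 191, 188, 155, 102, 107, 120, 169, 191, 195, 195, 196, 197, 197, 198, 196, 194, 193, 194, 194, 194, 194, 195, 195, 196, 195, 196, 195, 196, 196, 193, 158, 124, 118, 131, 184, 194, 193, 194, 194, 194, 193, 192, 193, 193, 193, 193, 193, 194, 193, 193, 194, 193, 193]
196 [182, 182, 182, 182, 183, 182, 183, 181, 156, 98, 68, 63, 64, 72, 98, 99, 120, 148, 177, 184, 184, 185, 185, 185, 185, 185, 186, 186, 187, 187, 187, 187, 188, 188, 188, 188, 189, 189, 190, 190, 190, 189, 172, 141, 133, 136, 114, 78, 65, 64, 73, 130, 184, 194, 195, 194, 195, 195, 195, 196, 195, 196, 196, 195, 196]
200 [183, 1
[... 263 characters left out ...]
 187, 187, 187, 188, 188, 188, 189, 189, 190]
204 [181, 180, 179, 180, 179, 177, 133, 83, 61, 64, 64, 62, 62, 92, 110, 114, 114, 115, 119, 149, 176, 181, 181, 181, 181, 182, 182, 183, 183, 183, 183, 183, 184, 184, 184, 184, 184, 185, 185, 185, 182, 129, 113, 93, 86, 88, 89, 106, 90, 71, 65, 63, 68, 102, 172, 184, 185, 185, 185, 185, 184, 185, 184, 184, 184]
208 [183, 183, 183, 183, 176, 122, 78, 65, 58, 63, 63, 57, 60, 85, 122, 130, 131, 132, 137, 168, 181, 183, 183, 182, 182, 183, 182, 183, 182, 181, 182, 182, 182, 182, 182, 182, 182, 182, 182, 182, 179, 151, 136, 133, 133, 131, 114, 77, 103, 84, 61, 56, 63, 66, 94, 168, 182, 183, 184, 183, 184, 184, 185, 185, 184]
[-0.3272  2.3076 -0.003 ]
```

Request:
jog_arm(motion=[-0.01,0.06,0,0,0,0,0.53,-0.03,0.2,0,0,0,0,0.53,-0.06,0.4,0,0,0,0,0.53,-0.08,0.6,0,0,0,0,0.53,-0.11,0.8,0,0,0,0,0.53,-0.13,0.95,0,0,0,0,0.53])

```text
clock: 26.52
tcp_pos: [0.5631, -0.0383, 0.2164]
orientation: [-0.0, -0.054, 0.999, 0.0]
wrist_force: [0.2, -0.3, -1.6]
finger_gap: 0.0453
grip_force: 5.1
```

Request:
jog_arm(motion=[-0.03,0.2,0,0,0,0.03,0.53,-0.06,0.4,0,0,0,0.07,0.53,-0.09,0.6,0,0,0,0.12,0.53,-0.11,0.78,0,0,0,0.17,0.53,-0.13,0.9,0,0,0,0.2,0.53,-0.13,0.95,0,0,0,0.201,0.53,-0.13,0.95,0,0,0,0.201,0.53])

```text
clock: 27.4
tcp_pos: [0.5687, 0.1514, 0.2164]
orientation: [-0.0, 0.103, 0.995, -0.0]
wrist_force: [-0.3, -0.7, -1.1]
finger_gap: 0.0454
grip_force: 5.1
```

Run:
```python
from h import *
st();s=env.get_state();print(tool(np.array([.5735,.2336,.15])-s["tcp_pos"]));q=s["orientation"];print(np.degrees(2*np.arctan2(q[2],q[1]))-90)
```

```text
{'clock': np.float64(27.4), 'tcp_pos': array([0.5687, 0.1514, 0.2164]), 'orientation': array([-0.0003,  0.1033,  0.9947, -0.0001]), 'wrist_force': array([-0.3189, -0.7291, -1.0723]), 'finger_gap': np.float64(0.0454), 'grip_force': np.float64(5.0975)}
[0.061  0.4075 0.3321]
78.14287897600806
```

Request:
jog_arm(motion=[0.01,0.1,0,0,0,0,0.53,0.03,0.25,0.03,0,0,0,0.53,0.05,0.36,0.1,0,0,0,0.53,0.061,0.4,0.2,0,0,0,0.53,0.061,0.408,0.32,0,0,0,0.53,0.061,0.408,0.4,0,0,0,0.53,0.061,0.408,0.42,0,0,0,0.53,0.061,0.408,0.42,0,0,0,0.53,0.061,0.408,0.42,0,0,0,0.53])

```text
clock: 28.52
tcp_pos: [0.575, 0.2332, 0.1338]
orientation: [0.001, 0.104, 0.995, 0.0]
wrist_force: [0.7, 0.1, -0.7]
finger_gap: 0.0451
grip_force: 5.1
```

Run:
```python
from h import *
st();s=env.get_state();print(tool(np.array([.5735,.2336,.0745])-s["tcp_pos"]))
c,i=snap("wrist","pics/w11.png")
# well edges vs tips: well projected from stand fit
ty=np.array([np.cos(np.radians(78.1)),np.sin(np.radians(78.1)),0]);tx=np.array([ty[1],-ty[0],0]);o=np.array([.5725,.235,.05])
print("well",proj(c,[o+a*tx*.0075+b*ty*.0205 for a in(-1,1) for b in(-1,1)]).round(1).tolist())
g=i.astype(int)
for r in range(176,208,4): print(r,(g[r,226:296:1].sum(1)//3).tolist(), )
```

```text
{'clock': np.float64(28.525), 'tcp_pos': array([0.575 , 0.2332, 0.1338]), 'orientation': array([0.0009, 0.1045, 0.9945, 0.0004]), 'wrist_force': array([ 0.6685,  0.1474, -0.7257]), 'finger_gap': np.float64(0.0451), 'grip_force': np.float64(5.0974)}
[ 0.0084 -0.0001  0.2964]
well [[238.3, 180.4], [282.6, 180.4], [238.6, 196.1], [282.3, 196.0]]
176 [108, 108, 109, 115, 116, 117, 126, 129, 129, 129, 130, 129, 128, 129, 126, 116, 111, 111, 110, 108, 109, 110, 110, 111, 110, 109, 110, 110, 110, 110, 109, 110, 110, 112, 117, 119, 128, 132, 133, 132, 132, 133, 131, 132, 133, 133, 131, 134, 133, 133, 134, 132, 134, 132, 133, 134, 133, 134, 133, 134, 134, 134, 134, 134, 135, 135, 134, 134, 135, 132]
180 [106, 106, 106, 106, 106, 107, 106, 106, 106, 105, 100, 104, 107, 106, 106, 104, 106, 106, 104, 103, 91, 88, 85, 86, 84, 86, 85, 86, 86, 87, 87, 88, 89, 89, 88, 90, 92, 98, 101, 108, 111, 112, 111, 112, 112, 113, 107, 106, 107, 105, 92, 87, 88, 89, 91, 91, 84, 73, 72, 79, 84, 85, 85, 83, 84, 84, 83, 84, 83, 83]
184 [103, 103, 103, 103, 103, 103, 103, 103, 103, 104, 106, 95, 91, 59, 45, 45, 59,
[... 1107 characters left out ...]
124, 124, 125, 124, 124]
200 [121, 122, 121, 122, 122, 122, 121, 122, 121, 123, 119, 92, 65, 56, 56, 55, 61, 89, 107, 111, 112, 112, 114, 121, 121, 121, 121, 120, 119, 119, 120, 120, 119, 119, 119, 120, 120, 119, 119, 119, 120, 121, 120, 119, 118, 91, 84, 85, 85, 85, 82, 61, 55, 55, 55, 58, 79, 113, 121, 121, 120, 121, 120, 121, 121, 121, 121, 121, 121, 121]
204 [129, 129, 128, 129, 129, 129, 129, 129, 129, 126, 98, 67, 56, 55, 55, 57, 64, 93, 111, 116, 116, 116, 117, 117, 127, 129, 129, 130, 129, 129, 130, 129, 130, 131, 130, 130, 130, 130, 130, 130, 131, 131, 131, 132, 131, 121, 129, 133, 133, 134, 138, 81, 53, 54, 56, 56, 57, 77, 120, 129, 130, 131, 131, 131, 130, 131, 131, 130, 130, 131]
```

Request:
jog_arm(motion=[0.004,0,0.03,0,0,0,0.53,0.004,0,0.06,0,0,0,0.53,0.004,0,0.08,0,0,0,0.53,0.004,0,0.1,0,0,0,0.53,0.004,0,0.12,0,0,0,0.53,0.004,0,0.12,0,0,0,0.53])

```text
clock: 29.32
tcp_pos: [0.5732, 0.2333, 0.1082]
orientation: [-0.0, 0.104, 0.995, -0.0]
wrist_force: [-0.3, 0.5, -0.3]
finger_gap: 0.0452
grip_force: 5.1
```

Request:
jog_arm(motion=[0,0,0.02,0,0,0,0.53,0,0,0.04,0,0,0,0.53,0,0,0.06,0,0,0,0.53,0,0,0.08,0,0,0,0.53,0,0,0.08,0,0,0,0.53])

```text
clock: 29.95
tcp_pos: [0.5731, 0.2333, 0.0922]
orientation: [-0.0, 0.104, 0.995, -0.0]
wrist_force: [0.7, 0.1, -0.2]
finger_gap: 0.0455
grip_force: 5.1
```

Request:
jog_arm(motion=[0,0,0.02,0,0,0,0.53,0,0,0.04,0,0,0,0.53,0,0,0.06,0,0,0,0.53,0,0,0.075,0,0,0,0.53,0,0,0.075,0,0,0,0.53])

```text
clock: 30.58
tcp_pos: [0.5732, 0.2333, 0.0773]
orientation: [-0.0, 0.104, 0.995, -0.0]
wrist_force: [0.2, -0.2, -1.6]
finger_gap: 0.045
grip_force: 5.1
```

Request:
jog_arm(motion=[0,0,0.004,0,0,0,0.53,0,0,0.006,0,0,0,0.53,0,0,0.008,0,0,0,0.53,0,0,0.008,0,0,0,0.53])

```text
clock: 31.08
tcp_pos: [0.5735, 0.2334, 0.0761]
orientation: [0.0, 0.104, 0.995, 0.0]
wrist_force: [0.5, -0.6, -2.3]
finger_gap: 0.0452
grip_force: 5.1
```

Request:
jog_arm(motion=[0,0,0.003,0,0,0,0.53,0,0,0.005,0,0,0,0.53,0,0,0.005,0,0,0,0.53])

```text
clock: 31.45
tcp_pos: [0.5735, 0.2333, 0.0751]
orientation: [-0.0, 0.104, 0.995, 0.0]
wrist_force: [-0.2, -1.0, -1.1]
finger_gap: 0.0449
grip_force: 5.1
```

Request:
jog_arm(motion=[0,0,0.003,0,0,0,0.53,0,0,0.005,0,0,0,0.53,0,0,0.005,0,0,0,0.53])

```text
clock: 31.82
tcp_pos: [0.5735, 0.2334, 0.0741]
orientation: [-0.0, 0.104, 0.995, 0.0]
wrist_force: [0.3, 0.5, -1.1]
finger_gap: 0.0451
grip_force: 5.1
```

Request:
jog_arm(motion=[0,0,0.003,0,0,0,0.53,0,0,0.005,0,0,0,0.53,0,0,0.005,0,0,0,0.53])

```text
clock: 32.2
tcp_pos: [0.5738, 0.2334, 0.0736]
orientation: [0.0, 0.104, 0.995, 0.0]
wrist_force: [-1.6, -1.4, 3.0]
finger_gap: 0.0454
grip_force: 5.3
```

Request:
jog_arm(motion=[0,0,0.003,0,0,0,0.53,0,0,0.005,0,0,0,0.53,0,0,0.005,0,0,0,0.53])

```text
clock: 32.58
tcp_pos: [0.5745, 0.2335, 0.0733]
orientation: [0.001, 0.104, 0.995, 0.0]
wrist_force: [0.3, 0.6, 5.4]
finger_gap: 0.0456
grip_force: 5.4
```

Request:
jog_arm(motion=[0,0,-0.006,0,0,0,0.53,0,0,-0.006,0,0,0,0.55,0,0,-0.006,0,0,0,0.57,0,0,-0.006,0,0,0,0.6,0,0,-0.006,0,0,0,0.7,0,0,-0.006,0,0,0,0.85,0,0,-0.006,0,0,0,0.85])

```text
clock: 33.45
tcp_pos: [0.5735, 0.2334, 0.0733]
orientation: [0.0, 0.104, 0.995, 0.0]
wrist_force: [-0.4, 0.2, -0.5]
finger_gap: 0.0727
grip_force: 0.0
```

Request:
jog_arm(motion=[0,0,-0.03,0,0,0,0.85,0,0,-0.1,0,0,0,0.85,0,0,-0.25,0,0,0,0.85,0,0,-0.45,0,0,0,0.85,0,0,-0.65,0,0,0,0.85,0,0,-0.8,0,0,0,0.85,0,0,-0.8,0,0,0,0.85,0.2,0,-0.8,0,0,0,0.85,0.3,0,-0.8,0,0,0,0.85,0.3,0,-0.8,0,0,0,0.85])

```text
clock: 34.7
tcp_pos: [0.5133, 0.2461, 0.2332]
orientation: [-0.0, 0.104, 0.995, -0.0]
wrist_force: [0.5, -0.7, 0.3]
finger_gap: 0.0728
grip_force: 0.0
```

Run:
```python
from fit import *
st()
def red(i,b):
    x0,y0,x1,y1=b;h=cv2.cvtColor(i,cv2.COLOR_BGR2HSV);m=((h[...,0]<8)|(h[...,0]>172))&(h[...,1]>150)&(h[...,2]>70)
    ys,xs=np.nonzero(m[y0:y1,x0:x1]);return xs.min()+x0,xs.max()+x0,ys.min()+y0,ys.max()+y0,round(xs.mean()+x0,1),round(ys.mean()+y0,1)
for n,b in(("scene",(280,70,330,125)),("side",(205,120,245,172))):
    c,i=snap(n,f"pics/{n}12.png");print(n,red(cv2.imread(f"pics/{n}0.png"),b),red(i,b))
    a=cv2.imread(f"pics/{n}10.png");u,v=proj(c,[.558,-.231,.03])[0].astype(int);print("spacer change",np.abs(a[v-12:v+12,u-12:u+12].astype(int)-i[v-12:v+12,u-12:u+12]).max())
    d=np.abs(cv2.imread(f"pics/{n}0.png").astype(int)-i).max(2)>60;k=cv2.connectedComponentsWithStats(d.astype(np.uint8))[2];print([r[:4].tolist()+[int(r[4])] for r in k[1:] if r[4]>25])
```

```text
{'clock': np.float64(34.7), 'tcp_pos': array([0.5133, 0.2461, 0.2332]), 'orientation': array([-0.0004,  0.1037,  0.9946, -0.0001]), 'wrist_force': array([ 0.4614, -0.7332,  0.3366]), 'finger_gap': np.float64(0.0728), 'grip_force': np.float64(0.0)}
scene (np.int64(295), np.int64(312), np.int64(86), np.int64(114), np.float64(302.7), np.float64(98.3)) (np.int64(295), np.int64(312), np.int64(86), np.int64(113), np.float64(303.0), np.float64(98.2))
spacer change 24
[[39, 0, 16, 4, 37], [261, 0, 21, 15, 256], [79, 38, 43, 26, 546]]
side (np.int64(220), np.int64(227), np.int64(135), np.int64(157), np.float64(223.8), np.float64(146.2)) (np.int64(220), np.int64(227), np.int64(135), np.int64(157), np.float64(223.8), np.float64(146.2))
spacer change 12
[[31, 0, 28, 3, 77], [108, 0, 103, 122, 3605], [38, 10, 23, 10, 91], [13, 55, 93, 80, 2975], [83, 73, 25, 23, 325], [62, 94, 37, 38, 405], [0, 137, 20, 15, 73], [39, 185, 15, 34, 128]]
```

Tongs stand exactly as at the start, the spacer is undisturbed and nothing else moved.

```bash
python3 -c "
from workcell import env
print(env.hand_in())"
```

```text
the job is handed in; nothing more can be done
None
```

The job is done and handed in: the spacer was pulled with the tongs and pressed down to a firm stop on the shims at about 14 N, and the tongs stand upright in their stand, let go, at 34.7 s; I never saw a clear force peak at the ball, so home rests on that stop and the camera views.

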